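# Set the end stop and hold a block for drilling

## Robot

A 6-joint arm with a two-finger parallel gripper is mounted at the origin on the work surface. World frame = base frame: x ahead of the robot, y to its left, z up, the work surface at z = 0. Lengths are in mm, angles in degrees, forces in N, time in s.
With the tool pointing down it reaches from about 350 to 850 mm from the base axis. Payload 8.1 kg.
Tool frame: the origin (TCP) lies midway between the tips of the shut fingers; the grasp point (between the pads) lies 19 mm behind it; z points along the fingers, y is the direction in which the jaws open and shut (so a half turn about z gives the same grasp; the last joint's range is limited). The gripper opens to 85 mm and grips with 20 to 120 N. Pads are 22 mm wide; open, the fingers measure 114 mm over their backs; the gripper's body (76 mm by 85 mm) begins 54 mm behind the grasp point. The pads swing forward as they close: fully open they stand 13 mm farther back than shut.
Start: joints at [61.857, 7.471, 85.268, -0, 87.261, -4.893], TCP at [236.832, 551.286, 231.292] pointing down, gripper open.
Joint ranges: [-169.43, 169.43], [-51.17, 129.36], [1.28, 143.12], [-76.62, 256.62], [0, 156.53], [-152.29, 152.29]. Speed limits (degrees/s): [136.94, 136.94, 159.86, 180, 180, 180].

## Interface

Orientations are given as [roll, pitch, yaw] about the fixed x, y, z axes, in that order (R = Rz(yaw) Ry(pitch) Rx(roll)).
In Python, from bench import r gives the robot as it stands.
- The arm moves only by the tool carry_out, never from a script. Its argument "increments" is a list of rows, each a list of 3 entries, a list of its own where there are three numbers: the shift along the tool's x, y, z in m, then the turn, a rotation vector about the tool's x, y, z in rad, then the closure, from 0 (fully open) to 1 (shut). A call has 1 to 12 rows; each row shifts and turns the pose as measured when the row begins, along the tool's axes as they then stand; what a row does not reach is not made up. A row lasts 1/10 s, in which the tool goes at most 50 mm and 8.59 degrees, less where a joint would pass 70% of its speed; a pose out of reach is approached as far as the arm can. A call with a gripper value outside its range is refused whole. The fingers move at their own pace and stop on an object; "newtons" is the grip in N (left out, the last holds). Time passes only in rows, so rows that do not move let the fingers close. It gives the time, the measured TCP pose, the force and the opening at its end, in the units of the state.
- r.sense(): the state, without advancing time (a new reading comes with each control period).
- r.snapshot(name): name is "side" or "top" or "wrist"; returns a dict with "image" (480x640x3 uint8, blue, green, red), "vertical_fov" (degrees; the focal length in pixels is half the picture's height over the tangent of half this angle, whatever the lens; pixels are square), "cx", "cy" (the principal point, pixels), "k1" (the pictures are not rectified: a ray, as slopes to the right and down, at radius r is drawn at 1 + k1 r^2 times it, then the intrinsics apply), "rvec" (rotation vector, rad) and "tvec" (3), from world to camera coordinates, as OpenCV has them. Camera axes: x right, y down, z forward; pixel columns grow to the right and rows downward; lengths in mm; the calibration is good to about 2 mm. A picture is of the moment at which its call begins. There is no depth.
- r.hand_in(): hands the job in, once; it reports no verdict.
The state is a dict: "time": time; "joint_pos": joint angles; "qd": joint speeds; "joint_efforts": joint torques, N m; "tool_pos": TCP position; "tcp_rot": TCP orientation; "ft_force": force on the tool from outside, world axes, zero at the start; "wrist_torque": the same for the moment, N m; "finger_gap": finger opening in mm.
Only numpy, scipy, OpenCV 4.12 (cv2) and the standard library are available. Lean on these libraries where they do the work, as an engineer would, in place of code of your own. Each camera call takes 0.05 s, during which the arm holds its last target.

## Task

Get the pine block ready for drilling on the plywood jig: first slip the grey spool onto the jig's upright spindle, down onto the board, and let go of it, because it is the end stop. Then lay the block flat on the board and press it into the corner, its long side flush along the wooden fence and its end against the spool, and finish while still holding it there, pushing firmly on both stops at once. Do not shove the tape roll, the small pine offcut or the screw box aside.

Things in the scene. Friction and masses are not known exactly. Their poses are not given: they have to be found in the camera images.
- jig: drilling jig, fixed to the table: flat waxed plywood board 150 x 210 mm (x, y), 12 mm thick, origin at the centre of its underside on the table. A low wooden fence runs along its +x side and a steel spindle stands upright near its -y end. The block's place is on the board, long side parallel to the jig's y axis, against the fence (push along the jig's +x) and against the spool (push along the jig's -y). Board, fence and spindle are waxed: friction about 0.2
- fence: the jig's fence, dark wood, 22 x 210 x 18 mm (x, y, z), standing on the board, so its top is 30 mm above the table; axes parallel to the jig's. Origin: the lower edge of the face that the block goes against, mid-length, at (50, 0, 12) mm in the jig's frame; that face looks along the jig's -x and the fence lies on the +x side of it. Rigid: a held push needs the hand to aim a few mm past the contact
- spindle_foot (a point): the point where the spindle's axis meets the board's top, at (23, -75, 12) mm in the jig's frame, 27 mm from the fence's face; axes parallel to the jig's. The spindle is a rigid steel pin 12 mm in diameter, 58 mm tall above the board, the top 8 mm a taper to 4 mm
- spool: the end stop: grey plastic spool standing on its end, 50 mm tall, 80 g or so, both flanges 48 mm in diameter and 14 mm thick, barrel 36 mm in diameter between them, through hole 16 mm in diameter along its z axis; origin at the centre of its underside; both ends alike, its yaw does not matter. On the spindle it has 2 mm of play all round
- block: pine block, 44 x 120 x 50 mm (x, y, z), 160 g or so, lying on the table; origin at the centre of its underside; both ends alike. The largest loose piece of wood near the jig. In place, its centre is 22 mm from the fence's face and about 84 mm (81 to 87) along the jig's +y from the spindle's axis
- tape_roll: bystander: roll of white adhesive tape lying flat, 72 mm across with a 54 mm hole, 24 mm high; origin at the centre of its underside
- offcut: bystander: small pine offcut, 90 x 32 x 22 mm (x, y, z); origin at the centre of its underside
- screw_box: bystander: small cardboard box of screws, 90 x 60 x 36 mm; origin at the centre of its underside
Things that resemble listed ones, but are neither listed nor needed, are in the scene too. Leave any purple look-alike of the block alone.

How it is judged (in metres and radians):
On the way, in this order (a step that is already met when the one before it is completed fails the run):
1. the spool is fully down on the spindle and released (horizontal distance between spool and spindle_foot below 0.005 m and z of spool in the frame of spindle_foot below 0.004 m and angle between spool's own z axis and vertical below 0.08 rad and contact force between the fingers and spool below 0.1 N), for 0.2 s.
2. the block lies flat on the board, pressed against the fence and the spool at once (contact force between block and fence above 1.5 N and contact force between block and spool above 1.5 N and contact force between the fingers and block above 1 N and z of each of block, spool in the frame of spindle_foot below 0.004 m and angle between the y axis of block and the y axis of jig, either way round below 0.04 rad and angle between block's own z axis and vertical below 0.07 rad and linear speed of block below 0.02 m/s and horizontal distance between spool and spindle_foot below 0.005 m and angle between spool's own z axis and vertical below 0.08 rad), for 0.3 s.
At the end, for the whole second after the job is handed in: Spool on the spindle (axis within 5 mm, underside within 4 mm of the board). Block flat on the board (within 4 mm, 0.07 rad), parallel to the fence within 0.04 rad, at rest, touched by the fingers (over 1 N) and pressing the fence and the spool with over 1.5 N each, all through the last second (all of step 2); the arm keeps its last pose, push and grip.
It fails at once if the tape roll was shoved more than 30 mm (distance of tape_roll from where it was at the start of the episode above 0.03 m).
It fails at once if the offcut was shoved more than 30 mm (distance of offcut from where it was at the start of the episode above 0.03 m).
It fails at once if the screw box was shoved more than 30 mm (distance of screw_box from where it was at the start of the episode above 0.03 m).
It also fails if it takes over 72 s, if anything falls off the work surface, if the arm or the gripper's body presses on something with over 40 N, if the wrist force passes 120 N, or if a joint passes its speed limit or range.

## Working session

There is one attempt and no reset: what is moved stays moved. The work goes in short steps, Python scripts to look and compute and a tool call to move; the robot and the scene stay as the last step left them, time stands still between calls to the robot, and variables do not carry over. Pictures are saved under pics/ and viewed, and the job is handed in when it is done.

Besides the shell and the picture viewer there is one more tool, called after "Request:" as name(argument=value, ...), one argument or row to a line, values as JSON. carry_out: Moves the arm, as the interface text tells. Its arguments: {"type":"object","properties":{"increments":{"type":"array"},"newtons":{"type":"number"}},"required":["increments"]}

```bash
ls; mkdir -p pics; python3 - <<'E'
from bench import r
import cv2
print(r.sense())
for n in ("side","top","wrist"):
    s=r.snapshot(n); cv2.imwrite(f"pics/{n}0.png",s["image"])
    print(n,{k:v for k,v in s.items() if k!="image"})
E
```

```text
pics
{'time': 0.0, 'joint_pos': array([ 6.18553080e+01,  7.51375623e+00,  8.53307288e+01,  7.03336646e-04,
        8.72613407e+01, -4.89313065e+00]), 'qd': array([-0.03397467,  0.05882092, -0.07065509, -0.01482811,  0.04148137,
       -0.04798534]), 'joint_efforts': array([-5.98751976e-04, -5.69437373e+01, -5.00522268e+01, -2.54736542e-04,
        1.57691503e-02,  1.27413182e-05]), 'tool_pos': array([236.57389593, 550.78605546, 230.24463276]), 'tcp_rot': array([-1.79894620e+02, -9.72657339e-03,  1.56748395e+02]), 'ft_force': array([ 0.843725  , -0.31106399,  0.1241994 ]), 'wrist_torque': array([ 0.07459705, -0.00540973,  0.04717292]), 'finger_gap': 85.4139071291787}
side {'vertical_fov': 42.99742932528262, 'cx': 326.667428004852, 'cy': 233.1856114436028, 'k1': -0.006310435586447021, 'rvec': array([ 2.1473406 , -0.09960054,  0.08133523]), 'tvec': array([-428.50589919,   42.58578431, 1335.33661943])}
top {'vertical_fov': 57.483877317577544, 'cx': 323.77091532727025, 'cy': 242.31201240562297, 'k1': -0.08397466450217572, 'rvec': array([ 2.12633268, -2.14348362,  0.17729042]), 'tvec': array([ -5.71802392, 450.01147563, 857.75958544])}
wrist {'vertical_fov': 59.48235446844115, 'cx': 313.17610743120736, 'cy': 239.24231195821676, 'k1': 0.011877848590198855, 'rvec': array([-2.38040443, -1.56891277, -0.26191114]), 'tvec': array([-599.66408384,  -42.28431303,  380.63242867])}
```

View pics/side0.png

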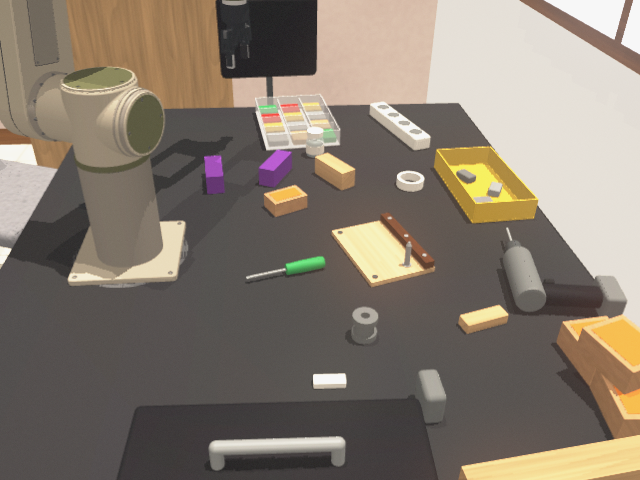

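View pics/top0.png

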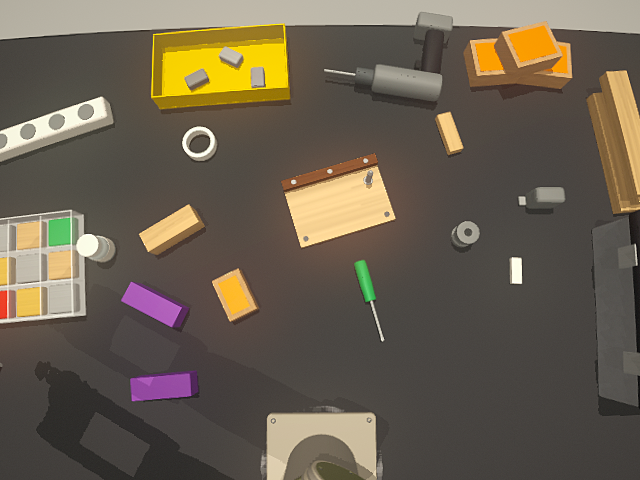

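View pics/wrist0.png

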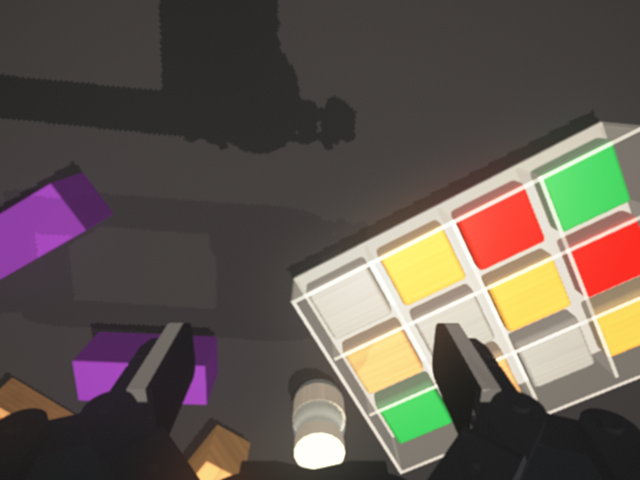

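The top view shows these objects:
- Spool at (466,234).
- Pine block at (172,229).
- Offcut at (449,132).
- Screw box at (235,294).
- Tape at (199,143).
- Jig at (338,200), with the spindle at (369,178).

Possible mix-ups:
- For the block: the purple blocks (155,305) and (164,386), the offcut (449,132), and the pine plank (625,140). I choose (172,229), the largest loose pine piece near the jig.
- For the spool: the grey bottle (545,196), the white bottle (95,247), and the tape (199,143). I choose the grey holed one at (466,234).

```bash
cat > h.py <<'E'
import numpy as np, cv2
from bench import r
def K(s):
    f=240/np.tan(np.radians(s["vertical_fov"])/2)
    return np.array([[f,0,s["cx"]],[0,f,s["cy"]],[0,0,1]]),np.array([s["k1"],0,0,0,0.])
def rays(s,px):
    k,d=K(s); u=cv2.undistortPoints(np.array(px,float).reshape(-1,1,2),k,d).reshape(-1,2)
    R=cv2.Rodrigues(s["rvec"])[0]; c=-R.T@s["tvec"]
    return c,(R.T@np.c_[u,np.ones(len(u))].T).T
def plane(s,px,z):
    c,d=rays(s,px); return c+d*((z-c[2])/d[:,2])[:,None]
def proj(s,P):
    k,d=K(s); return cv2.projectPoints(np.array(P,float).reshape(-1,1,3),s["rvec"],s["tvec"],k,d)[0].reshape(-1,2)
def tri(sa,pa,sb,pb):
    (c1,d1),(c2,d2)=rays(sa,[pa]),rays(sb,[pb]); d1=d1[0]/np.linalg.norm(d1[0]);d2=d2[0]/np.linalg.norm(d2[0])
    t=np.linalg.lstsq(np.c_[d1,-d2],c2-c1,rcond=None)[0]; a=c1+t[0]*d1;b=c2+t[1]*d2
    return (a+b)/2,np.linalg.norm(a-b)
def crop(img,x0,y0,x1,y1,k,name): cv2.imwrite("pics/"+name,cv2.resize(img[y0:y1,x0:x1],None,fx=k,fy=k,interpolation=cv2.INTER_CUBIC))
E
python3 - <<'E'
from h import *
s=r.snapshot("top")["image"]
a=[cv2.resize(s[y:y+100,x:x+133],(399,300),interpolation=cv2.INTER_CUBIC) for x,y in ((275,145),(400,184),(105,180),(180,250))]
cv2.imwrite("pics/c1.png",np.vstack([np.hstack(a[:2]),np.hstack(a[2:])]))
s=r.snapshot("side")["image"]
a=[cv2.resize(s[y:y+100,x:x+133],(399,300),interpolation=cv2.INTER_CUBIC) for x,y in ((320,200),(300,270),(280,130),(220,150))]
cv2.imwrite("pics/c2.png",np.vstack([np.hstack(a[:2]),np.hstack(a[2:])]))
E
```

```text
(no output)
```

View pics/c1.png

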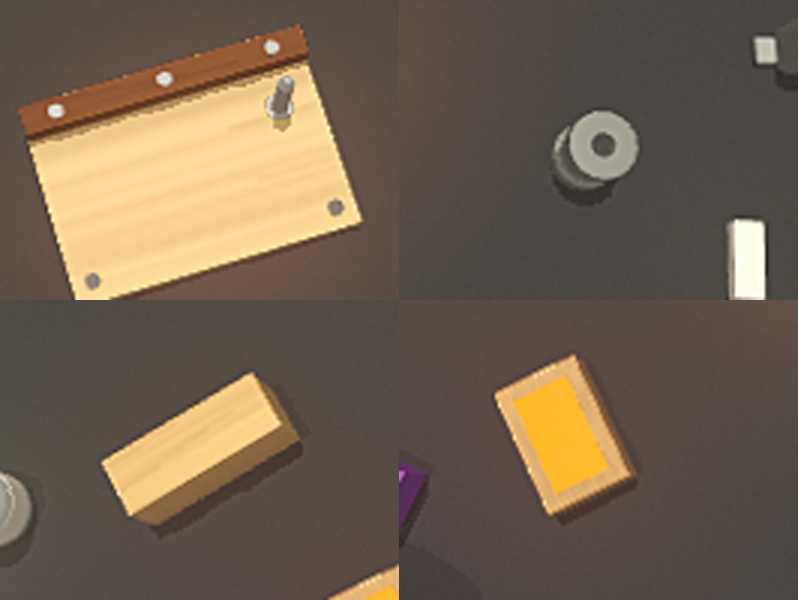

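View pics/c2.png

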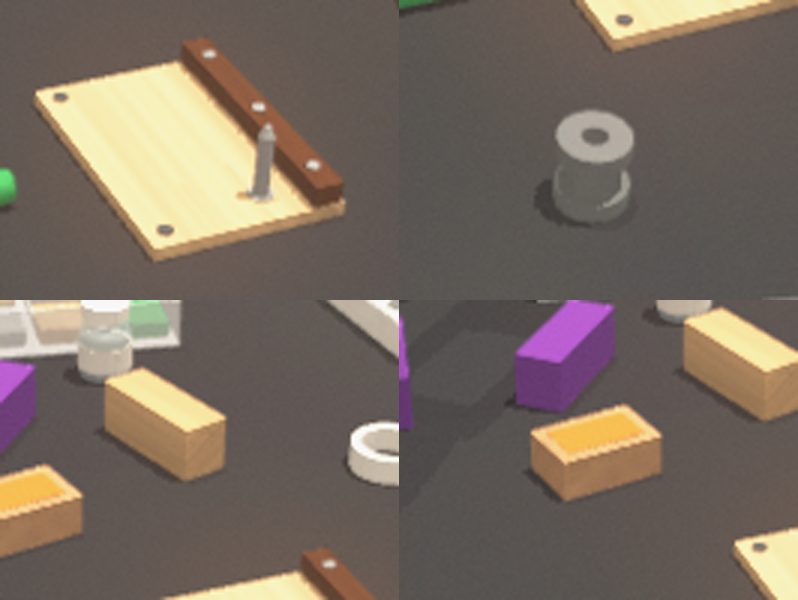

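```bash
cat > m.py <<'E'
from h import *
t=r.snapshot("top"); sd=r.snapshot("side")
T=lambda i,x,y:[(x-(399 if i%2 else 0))/3,(y-(300 if i>1 else 0))/3]
o=np.array([(275,145),(400,184),(105,180),(180,250)]); q=np.array([(320,200),(300,270),(280,130),(220,150)])
A=lambda i,pts:[np.array(T(i,*p))+o[i]-.33 for p in pts]
B=lambda i,pts:[np.array(T(i,*p))+q[i]-.33 for p in pts]
f=np.round
print("fence top",f(plane(t,A(0,[(20,106),(302,27),(309,59),(28,134)]),30),1))
print("board z12",f(plane(t,A(0,[(76,300),(362,222),(309,64)]),12),1))
print("fence side",f(plane(sd,B(0,[(182,48),(199,40),(342,184),(320,201)]),30),1))
print("board side z12",f(plane(sd,B(0,[(36,93),(155,250),(343,205)]),12),1))
print("tip",tri(t,A(0,[(289,80)])[0],sd,B(0,[(267,125)])[0]), plane(t,A(0,[(289,80)]),70))
print("spooltop",tri(t,A(1,[(603,145)])[0],sd,B(1,[(595,136)])[0]), plane(t,A(1,[(603,145)]),50))
p=plane(t,A(2,[(103,462),(252,373),(283,421),(130,516)]),50); print("block",f(p,1),p.mean(0),[np.linalg.norm(p[i]-p[i-1]) for i in range(4)])
p2=plane(sd,B(2,[(105,380),(141,369),(224,415),(184,432)]),50);print("block side",f(p2,1),p2.mean(0),[np.linalg.norm(p2[i]-p2[i-1]) for i in range(4)])
print("screwbox",f(plane(t,A(3,[(496,395),(576,355),(632,472),(550,514)]),36),1))
print("offcut, tape, boxes",f(plane(t,[(449,132),(199,143)],22),1))
g=cv2.cvtColor(t["image"],cv2.COLOR_BGR2HSV)
w=g[205:260,440:495]; m=((w[...,2]>120)).astype(np.uint8)
c=max(cv2.findContours(m,cv2.RETR_EXTERNAL,cv2.CHAIN_APPROX_NONE)[0],key=cv2.contourArea);print(cv2.minEnclosingCircle(c),cv2.fitEllipse(c))
ce=np.array(cv2.fitEllipse(c)[0])+(440,205);print(ce,plane(t,[ce],50))
E
python3 m.py
```

```text
fence top [[ 585.7   79.5   30. ]
 [ 643.1 -121.5   30. ]
 [ 619.  -125.7   30. ]
 [ 565.2   73.6   30. ]]
board z12 [[ 449.6   40.7   12. ]
 [ 504.  -162.1   12. ]
 [ 621.6 -128.    12. ]]
fence side [[ 563.7   66.1   30. ]
 [ 579.2   77.1   30. ]
 [ 643.6 -122.3   30. ]
 [ 623.3 -140.9   30. ]]
board side z12 [[ 446.1   37.6   12. ]
 [ 505.2 -163.6   12. ]
 [ 646.3 -122.9   12. ]]
tip (array([ 589.51595164, -106.25038625,   71.61866713]), np.float64(0.3188819786672284)) [[ 589.8953856  -106.42297044   70.        ]]
spooltop (array([ 467.49661608, -303.67467353,   49.49676174]), np.float64(1.160181890771294)) [[ 466.81139867 -303.44830976   50.        ]]
block [[468.9 370.3  50. ]
 [530.3 269.   50. ]
 [496.2 245.9  50. ]
 [431.4 349.   50. ]] [481.71932522 308.5728679   50.        ] [np.float64(43.12921183425821), np.float64(118.42842422416098), np.float64(41.158015562144435), np.float64(121.81229373498962)]
block side [[433.6 349.2  50. ]
 [468.3 369.8  50. ]
 [530.8 274.   50. ]
 [492.2 244.7  50. ]] [481.2341697  309.45154371  50.        ] [np.float64(119.79285088254596), np.float64(40.26277206895238), np.float64(114.372579130918), np.float64(48.50265611115282)]
screwbox [[371.6 218.3  36. ]
 [398.5 164.4  36. ]
 [319.6 125.   36. ]
 [292.  179.7  36. ]]
offcut, tape, boxes [[ 696.5 -286.9   22. ]
 [ 675.2  262.1   22. ]]
((27.810344696044922, 26.9252872467041), 11.501032829284668) ((27.680191040039062, 26.871305465698242), (21.271757125854492, 22.31024742126465), 132.9182891845703)
[467.68019104 231.87130547] [[ 467.08571452 -303.48711461   50.        ]]
```

The measurements are consistent: jig yaw is about 15.3°, the spindle is at (589.7,-106.4), the spool at (467,-303.5), and the block at (481.5,309) with yaw about 31.7°. Each object's size and height agrees. I'll swing toward the spool.

Request:
carry_out(
  increments=[
    [[-0.048,0,0],[0,0,0.08],0],
    [[-0.048,0,0],[0,0,0.08],0],
    [[-0.048,0,0],[0,0,0.08],0],
    [[-0.048,0,0],[0,0,0.08],0],
    [[-0.048,0,0],[0,0,0.08],0],
    [[-0.048,0,0],[0,0,0.08],0],
    [[-0.048,0,0],[0,0,0.08],0],
    [[-0.048,0,0],[0,0,0.08],0],
    [[-0.048,0,0],[0,0,0.08],0],
    [[-0.048,0,0],[0,0,0.08],0],
    [[-0.048,0,0],[0,0,0.08],0],
    [[-0.048,0,0],[0,0,0.08],0],
  ],
)

```text
time: 1.55
tool_pos: [608.9, 123.9, 229.4]
tcp_rot: [180.0, -0.2, 100.3]
ft_force: [0.4, 0.4, 1.2]
finger_gap: 85.7
```

Request:
carry_out(
  increments=[
    [[-0.048,-0.006,0],[0,0,0.08],0],
    [[-0.048,-0.006,0],[0,0,0.08],0],
    [[-0.048,-0.006,0],[0,0,0.08],0],
    [[-0.048,-0.006,0],[0,0,0.08],0],
    [[-0.048,-0.006,0],[0,0,0.08],0],
    [[-0.048,-0.006,0],[0,0,0.08],0],
    [[-0.048,-0.006,0],[0,0,0.08],0],
    [[-0.048,-0.006,0],[0,0,0.08],0],
    [[-0.04,-0.006,0],[0,0,0.08],0],
    [[0,0,0],[0,0,0.14],0],
    [[0,0,0],[0,0,0.14],0],
    [[0,0,0],[0,0,0.14],0],
  ],
)

```text
time: 2.75
tool_pos: [488.8, -299.8, 227.6]
tcp_rot: [180.0, -0.1, 31.7]
ft_force: [0.9, 0.2, 0.4]
finger_gap: 85.7
```

```bash
cat >> h.py <<'E'
from scipy.spatial.transform import Rotation as Ro
def go(xyz,yaw):
    """tool-frame shift (m) and turn (rad) to world target, tool down"""
    s=r.sense(); p=np.array(s["tool_pos"]); R=Ro.from_euler("xyz",s["tcp_rot"],degrees=True)
    Rt=Ro.from_euler("xyz",[180,0,yaw],degrees=True)
    print("t",round(s["time"],2),"pos",p.round(1),"rot",np.round(s["tcp_rot"],2),"F",np.round(s["ft_force"],1),"gap",round(s["finger_gap"],1))
    print("shift m",(R.inv().apply(np.array(xyz)-p)/1000).round(4),"turn",(R.inv()*Rt).as_rotvec().round(4))
E
python3 - <<'E'
from h import *
go([467,-303.5,120],15.3)
s=r.snapshot("wrist"); cv2.imwrite("pics/w1.png",s["image"])
E
```

```text
t 2.75 pos [ 488.8 -299.8  227.6] rot [ 1.7995e+02 -8.0000e-02  3.1730e+01] F [0.9 0.2 0.4] gap 85.7
shift m [-0.0206 -0.0084  0.1076] turn [ 0.0007 -0.0015  0.2867]
```

View pics/w1.png

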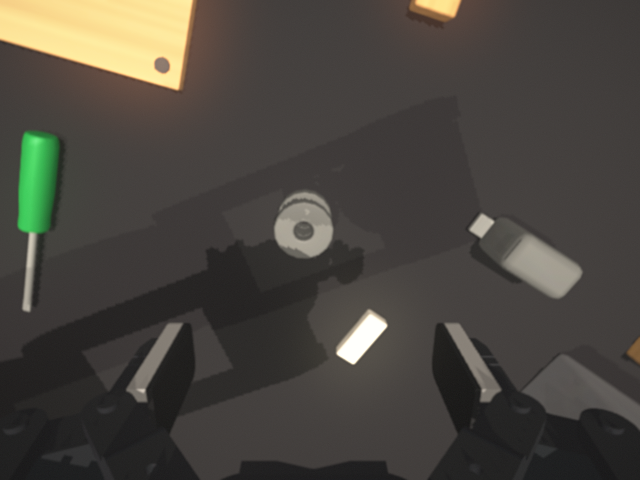

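The wrist view shows the spool's top flange at about (304,231), with its hole visible. I'll check its position against the other views.

```bash
python3 - <<'E'
from h import *
s=r.snapshot("wrist")
g=cv2.cvtColor(s["image"],cv2.COLOR_BGR2GRAY); w=g[180:280,250:360]; m=(w>125).astype(np.uint8)
c=max(cv2.findContours(m,cv2.RETR_EXTERNAL,cv2.CHAIN_APPROX_NONE)[0],key=cv2.contourArea)
print(cv2.fitEllipse(c),cv2.minEnclosingCircle(c))
print(plane(s,[(304,231),(275,231),(333,231)],50))
E
```

```text
((54.09012985229492, 48.766143798828125), (50.258426666259766, 57.882667541503906), 104.92192077636719) ((53.5, 50.346153259277344), 28.82958221435547)
[[ 468.89950054 -302.86499557   50.        ]
 [ 456.87945766 -283.01705774   50.        ]
 [ 480.92146568 -322.71762201   50.        ]]
```

Request:
carry_out(
  increments=[
    [[-0.006,-0.003,0.03],[0,0,0.14],0],
    [[-0.006,-0.003,0.03],[0,0,0.14],0],
    [[-0.006,-0.003,0.03],[0,0,0],0],
    [[0,0,0],[0,0,0],0],
  ],
)

```text
time: 3.25
tool_pos: [470.5, -298.5, 137.0]
tcp_rot: [179.8, -0.3, 16.5]
ft_force: [-0.9, 0.7, -1.3]
finger_gap: 85.2
```

```bash
python3 - <<'E'
from h import *
go([467,-303.5,60],15.3)
s=r.snapshot("wrist"); cv2.imwrite("pics/w2.png",s["image"])
E
```

```text
t 3.25 pos [ 470.5 -298.5  137. ] rot [179.78  -0.26  16.49] F [-0.9  0.7 -1.3] gap 85.2
shift m [-0.0051  0.0035  0.0769] turn [ 0.0037 -0.0046  0.0207]
```

View pics/w2.png

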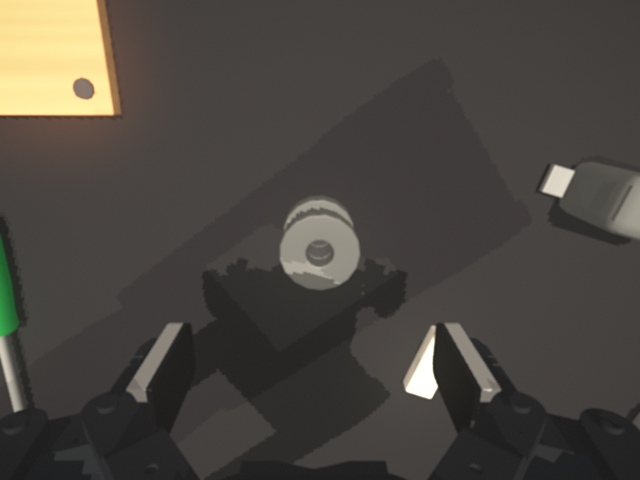

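```bash
python3 - <<'E'
from h import *
s=r.snapshot("wrist"); print(plane(s,[(320,251.5)],50), plane(s,[(101,0),(120,116)],12))
go([468,-303.3,20],15.3)
E
```

```text
[[ 470.65872105 -304.27872272   50.        ]] [[ 567.74513811 -146.54376886   12.        ]
 [ 507.87463763 -165.45675807   12.        ]]
t 3.35 pos [ 473.5 -300.5  142.1] rot [179.44  -0.52  16.43] F [ 0.2 -0.6  0.2] gap 85.1
shift m [-0.0072 -0.      0.122 ] turn [ 0.0097 -0.0092  0.0196]
```

Request:
carry_out(
  increments=[
    [[-0.003,0,0.03],[0,0,0.02],0],
    [[-0.002,0,0.03],[0,0,0],0],
    [[0,0,0.01],[0,0,0],0],
    [[0,0,0],[0,0,0],0],
    [[0,0,0],[0,0,0],0],
  ],
)

```text
time: 3.85
tool_pos: [478.4, -307.6, 83.7]
tcp_rot: [178.6, -1.2, 15.9]
ft_force: [-0.2, 0.0, 0.4]
finger_gap: 85.3
```

```bash
python3 - <<'E'
from h import *
go([468.5,-303.5,20],15.3)
s=r.snapshot("wrist"); cv2.imwrite("pics/w3.png",s["image"])
t=r.snapshot("top"); go([468.5,-303.5,20],15.3); print(proj(t,[r.sense()["tool_pos"]]))
crop(t["image"],390,160,550,280,5,"t3.png")
E
```

```text
t 3.85 pos [ 478.4 -307.6   83.7] rot [178.58  -1.19  15.86] F [-0.2  0.   0.4] gap 85.3
shift m [-0.0098 -0.0082  0.0633] turn [ 0.0247 -0.021   0.0096]
t 3.95 pos [ 478.6 -307.8   84. ] rot [178.53  -1.23  15.84] F [ 0.   0.8 -0.1] gap 85.5
shift m [-0.0099 -0.0085  0.0636] turn [ 0.0256 -0.0215  0.0091]
[[474.9729269  222.87763515]]
```

View pics/t3.png

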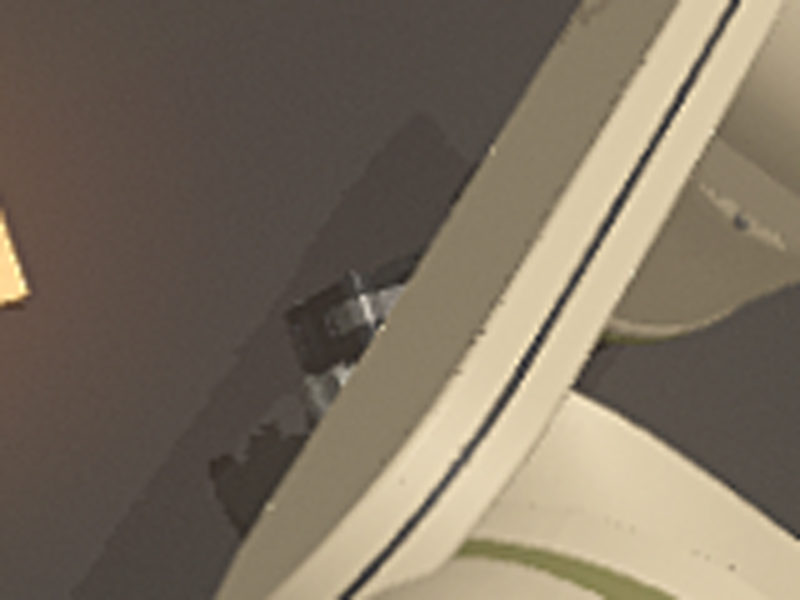

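View pics/w3.png

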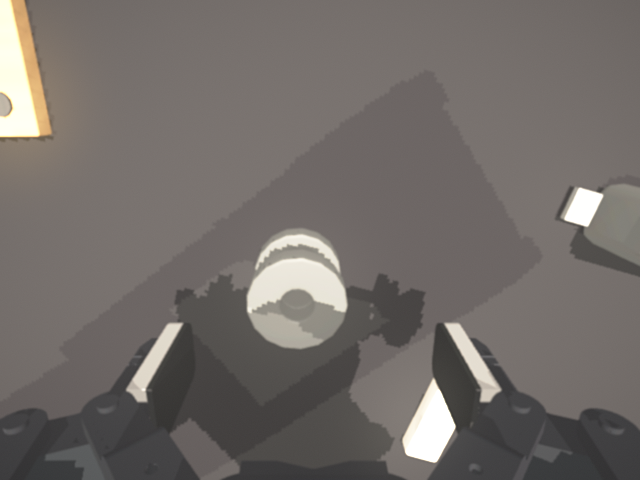

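Request:
carry_out(
  increments=[
    [[-0.006,-0.004,0.018],[0.013,-0.011,0.005],0],
    [[-0.005,-0.004,0.018],[0.013,-0.011,0.005],0],
    [[-0.002,-0.002,0.006],[0.005,-0.003,0],0],
  ],
)

```text
time: 4.25
tool_pos: [465.3, -303.3, 42.3]
tcp_rot: [-179.8, 0.1, 15.2]
ft_force: [0.0, -0.3, -0.2]
finger_gap: 85.2
```

```bash
python3 - <<'E'
from h import *
s=r.snapshot("wrist"); cv2.imwrite("pics/w4.png",s["image"])
go([468.5,-303.5,20],15.3)
E
```

```text
t 4.3 pos [ 464.6 -302.8   41.5] rot [-1.7976e+02  1.5000e-01  1.5250e+01] F [-1.5  0.3 -1.2] gap 85.4
shift m [0.0036 0.0018 0.0215] turn [-0.0042  0.0027 -0.0009]
```

View pics/w4.png

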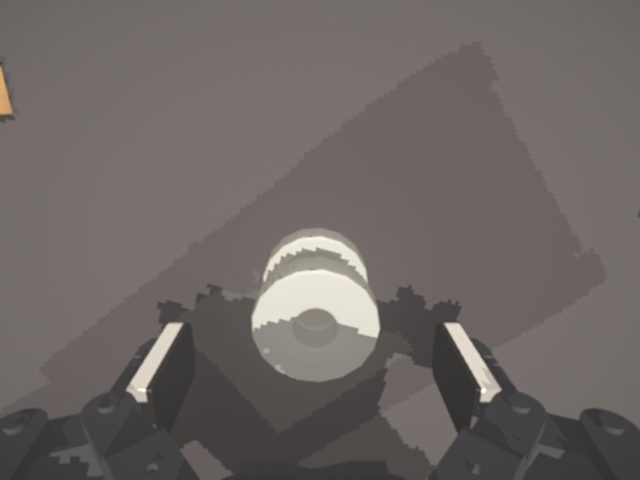

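```bash
python3 - <<'E'
from h import *
s=r.snapshot("wrist"); st=r.sense()
c=plane(s,[(315.5,326)],50)[0]; print(c)
go([468.5,-303.5,20],15.3); go([c[0],c[1],20],15.3)
E
```

```text
[ 469.62956914 -301.88687782   50.        ]
t 4.35 pos [ 465.2 -303.2   42.5] rot [-1.7982e+02  1.1000e-01  1.5250e+01] F [-1.2  1.  -0.2] gap 85.3
shift m [0.0032 0.0013 0.0224] turn [-0.0032  0.0019 -0.0009]
t 4.35 pos [ 465.2 -303.2   42.5] rot [-1.7982e+02  1.1000e-01  1.5250e+01] F [-1.2  1.  -0.2] gap 85.3
shift m [0.0047 0.     0.0224] turn [-0.0032  0.0019 -0.0009]
```

Request:
carry_out(
  increments=[
    [[0.003,0,0.012],[-0.003,0.002,0],0],
    [[0.001,0,0.009],[0,0,0],0],
    [[0.001,0,0.001],[0,0,0],0],
  ],
)

```text
time: 4.65
tool_pos: [470.5, -302.0, 18.8]
tcp_rot: [180.0, -0.0, 15.2]
ft_force: [1.2, 0.0, -0.3]
finger_gap: 85.4
```

```bash
python3 - <<'E'
from h import *
go([469,-303,20],15.3)
E
```

```text
t 4.65 pos [ 470.5 -302.    18.8] rot [ 1.7997e+02 -4.0000e-02  1.5230e+01] F [ 1.2  0.  -0.3] gap 85.4
shift m [-0.0018  0.0006 -0.0012] turn [ 0.0005 -0.0007 -0.0012]
```

Request:
carry_out(
  increments=[
    [[-0.001,0,0],[0,0,0],1],
    [[0,0,0],[0,0,0],1],
    [[0,0,0],[0,0,0],1],
    [[0,0,0],[0,0,0],1],
    [[0,0,0],[0,0,0],1],
  ],
  newtons=40,
)

```text
time: 5.15
tool_pos: [470.4, -302.6, 19.8]
tcp_rot: [179.9, -0.1, 15.3]
ft_force: [0.9, 0.2, -0.4]
finger_gap: 47.2
```

Request:
carry_out(
  increments=[
    [[0,0,-0.02],[0,0,0],1],
    [[0,0,-0.03],[0,0,0],1],
    [[0,0,-0.03],[0,0,0],1],
    [[0,0,-0.02],[0,0,0],1],
  ],
)

```text
time: 5.55
tool_pos: [467.2, -300.3, 118.5]
tcp_rot: [-179.7, 0.2, 15.2]
ft_force: [0.2, 0.8, 0.4]
finger_gap: 46.7
```

```bash
python3 - <<'E'
from h import *
s=r.snapshot("side"); crop(s["image"],240,180,480,360,3,"s5.png")
s=r.snapshot("wrist"); cv2.imwrite("pics/w5.png",s["image"])
go([589.7,-106.4,120],15.3)
E
```

```text
t 5.65 pos [ 468.7 -301.5  120.2] rot [-1.7991e+02  5.0000e-02  1.5250e+01] F [ 0.5 -0.1 -0.6] gap 47.1
shift m [ 0.168  -0.1564  0.0003] turn [-0.0016  0.0009 -0.0009]
```

View pics/s5.png

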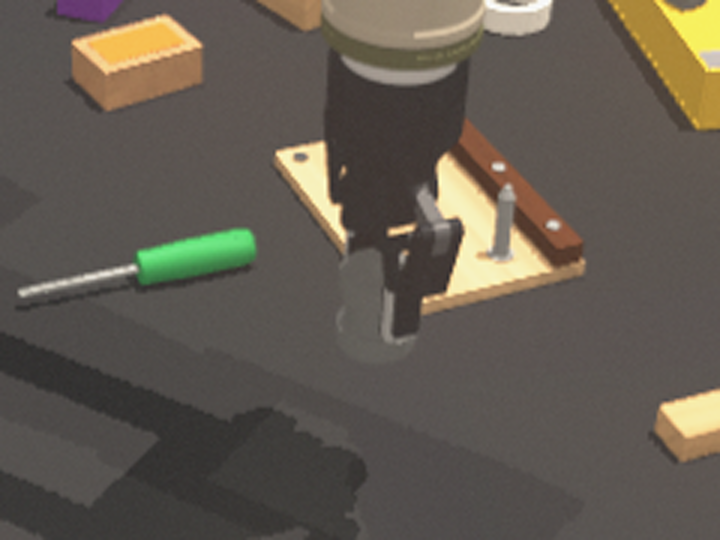

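View pics/w5.png

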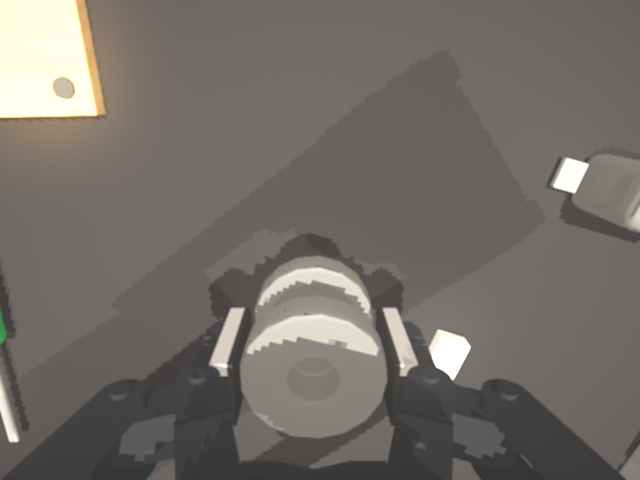

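Request:
carry_out(
  increments=[
    [[0.025,-0.039,0],[0,0,0],1],
    [[0.025,-0.039,0],[0,0,0],1],
    [[0.025,-0.039,0],[0,0,0],1],
    [[0.02,-0.035,0],[0,0,0],1],
    [[0.0,-0.005,0],[0,0,0],1],
  ],
)

```text
time: 6.15
tool_pos: [519.1, -121.5, 116.3]
tcp_rot: [-179.9, 0.1, 14.9]
ft_force: [0.8, -1.4, -1.1]
finger_gap: 47.1
```

```bash
python3 - <<'E'
from h import *
s=r.snapshot("wrist"); cv2.imwrite("pics/w6.png",s["image"])
go([589.7,-106.4,120],15.3)
E
```

```text
t 6.2 pos [ 518.3 -122.4  116. ] rot [-179.91    0.18   14.88] F [ 0.5  1.  -1.3] gap 47.0
shift m [ 0.0731  0.0029 -0.0042] turn [-0.0015  0.0031 -0.0074]
```

View pics/w6.png

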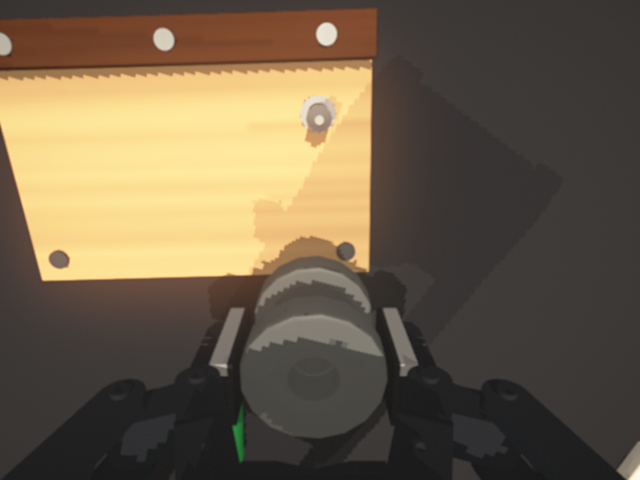

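```bash
python3 - <<'E'
from h import *
s=r.snapshot("wrist"); cv2.imwrite("pics/w7.png",s["image"]); st=r.sense(); p=st["tool_pos"]; R=Ro.from_euler("xyz",st["tcp_rot"],degrees=True)
print(p,st["tcp_rot"])
crop(s["image"],230,60,400,180,4,"w7a.png"); crop(s["image"],220,280,400,450,4,"w7b.png")
zt=p[2]-19.8+50
for n,px,z in(("tip",(319,119),70),("foot",(318,112),12),("spool",(314,369),zt),("spL",(243,369),zt),("spR",(386,369),zt),("hole",(314,379),zt)):
    q=plane(s,[px],z)[0]; print(n,q.round(1),"tool",R.inv().apply(q-p).round(1))
e=plane(s,[(42,281),(370,276)],12); f=plane(s,[(0,19),(376,10)],30)
for a in(e,f): d=a[0]-a[1]; print(np.degrees(np.arctan2(d[1],d[0]))-90,a.round(1))
E
```

```text
[ 518.20127829 -124.18479556  116.24107456] [-179.96472379    0.18674948   14.83131856]
tip [ 590.5 -105.2   70. ] tool [74.9  0.2 46. ]
foot [ 590.9 -105.2   12. ] tool [ 75.5   0.4 104. ]
spool [ 520.9 -121.5  146.4] tool [  3.2  -1.9 -30.2]
spL [515.2 -99.9 146.4] tool [  3.2 -24.2 -30.2]
spR [ 526.8 -143.4  146.4] tool [  3.3  20.8 -30.2]
hole [ 517.3 -122.5  146.4] tool [ -0.5  -1.9 -30.2]
15.853945079150478 [[ 445.2   38.5   12. ]
 [ 502.5 -163.5   12. ]]
16.278489296736836 [[ 593.2   54.5   30. ]
 [ 644.1 -119.6   30. ]]
```

View pics/w7b.png

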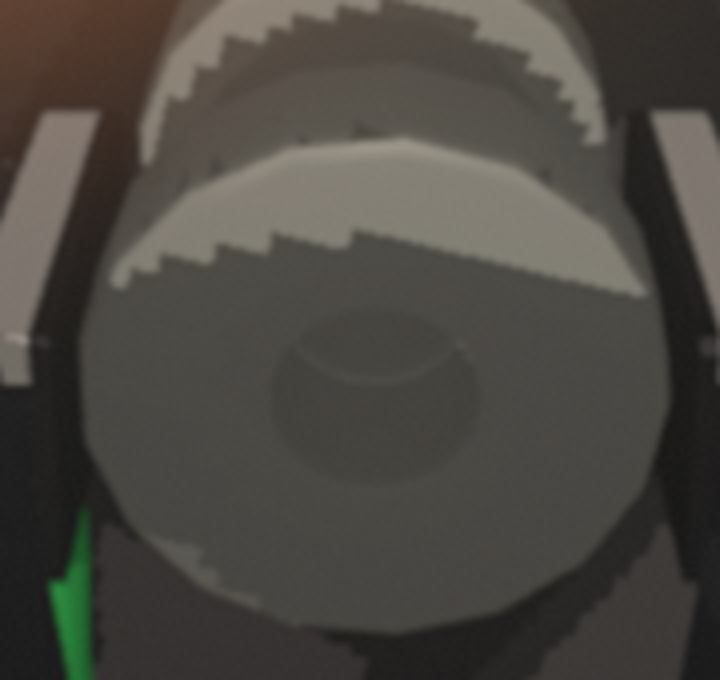

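View pics/w7a.png

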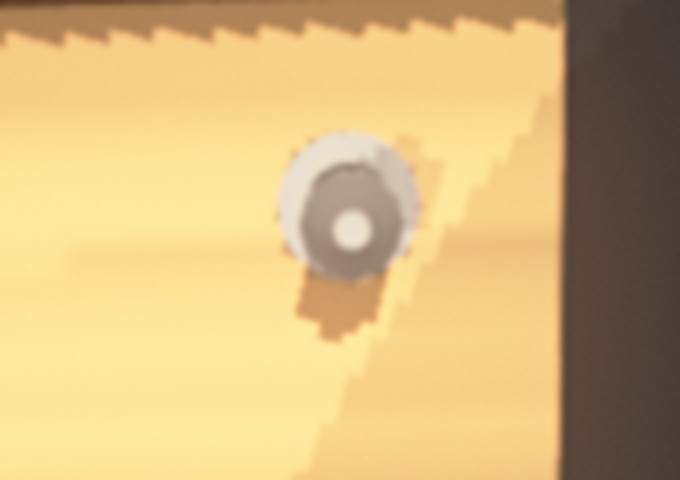

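Request:
carry_out(
  increments=[
    [[0.03,0.001,0],[0,0,-0.01],1],
    [[0.03,0.001,0],[0,0,-0.01],1],
    [[0.014,0,0],[0,0,0],1],
    [[0.002,0,0],[0,0,0],1],
  ],
)

```text
time: 6.65
tool_pos: [591.2, -111.0, 112.3]
tcp_rot: [-180.0, 0.4, 15.8]
ft_force: [0.3, -0.3, -0.5]
finger_gap: 47.1
```

```bash
python3 - <<'E'
from h import *
go([592.5,-105.5,100],15.8)
s=r.snapshot("side"); crop(s["image"],340,160,500,280,5,"s8.png")
t=r.snapshot("top"); crop(t["image"],290,120,450,240,5,"t8.png")
go([592.5,-105.5,100],15.8)
p=r.sense()["tool_pos"]; 
print(proj(s,[p,p+[0,0,-19.8],[592.5,-105.5,70],[592.5,-105.5,12]]))
E
```

```text
t 6.65 pos [ 591.2 -111.   112.3] rot [-179.96    0.44   15.77] F [ 0.3 -0.3 -0.5] gap 47.1
shift m [ 0.0028 -0.0049  0.0123] turn [-0.0007  0.0077 -0.0006]
t 6.75 pos [ 590.  -111.   112.2] rot [-179.94    0.5    15.75] F [ 0.1 -0.2 -0.1] gap 47.2
shift m [ 0.004  -0.0046  0.0122] turn [-0.001   0.0088 -0.0009]
[[411.18998685 226.09213338]
 [410.2686369  234.23669964]
 [409.85364841 241.74465414]
 [407.28724424 264.32434076]]
```

View pics/s8.png

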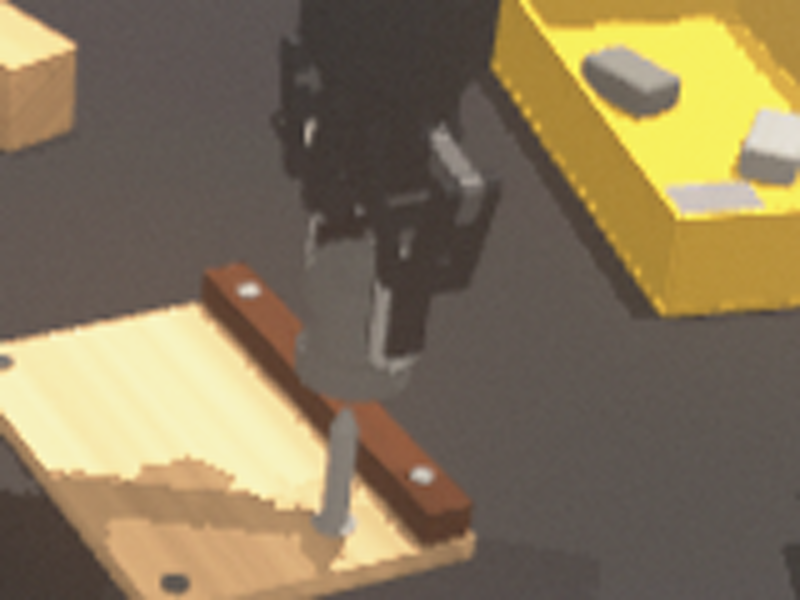

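View pics/t8.png

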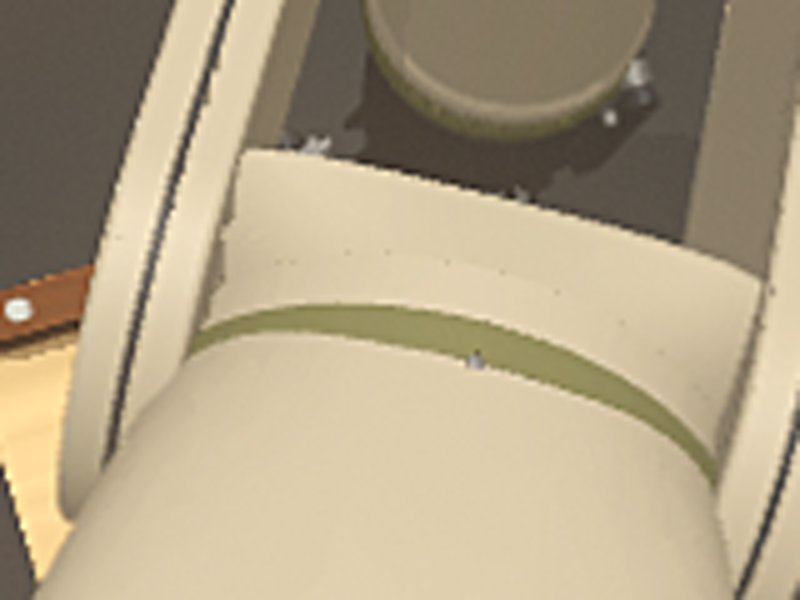

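Request:
carry_out(
  increments=[
    [[0.003,-0.004,0.004],[0,0.008,0],1],
    [[0.001,-0.001,0.008],[0,0.002,0],1],
    [[0,0,0.002],[0,0,0],1],
  ],
)

```text
time: 7.05
tool_pos: [590.5, -106.7, 96.8]
tcp_rot: [-179.9, -0.1, 15.6]
ft_force: [-1.3, 0.8, -0.7]
finger_gap: 46.9
```

```bash
python3 - <<'E'
from h import *
s=r.snapshot("side"); crop(s["image"],340,160,500,280,5,"s9.png")
go([592,-106,90],15.8)
E
```

```text
t 7.1 pos [ 590.5 -106.7   96.8] rot [-1.7993e+02 -5.0000e-02  1.5600e+01] F [-0.8  1.  -1.1] gap 47.0
shift m [ 0.0017 -0.0003  0.0068] turn [-0.0012 -0.0008 -0.0035]
```

View pics/s9.png

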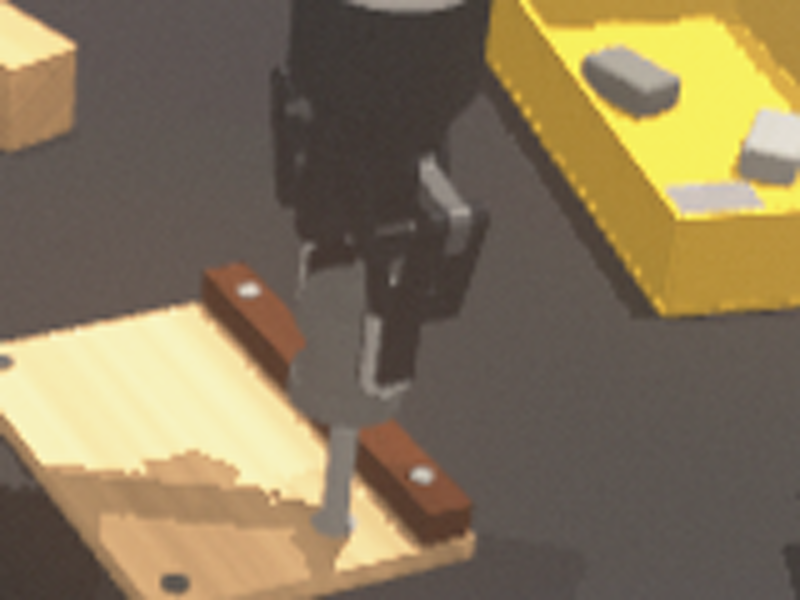

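Request:
carry_out(
  increments=[
    [[0.001,0,0.008],[0,0,0],1],
    [[0.0,0,0.008],[0,0,0],1],
    [[0,0,0.004],[0,0,0],1],
  ],
)

```text
time: 7.4
tool_pos: [591.5, -106.6, 76.0]
tcp_rot: [-180.0, -0.1, 15.6]
ft_force: [-0.2, 1.5, -1.1]
finger_gap: 47.1
```

```bash
python3 - <<'E'
from h import *
s=r.snapshot("side"); crop(s["image"],340,160,500,280,5,"s10.png")
s=r.snapshot("wrist"); cv2.imwrite("pics/w10.png",s["image"])
go([592,-106,32],15.8)
E
```

```text
t 7.5 pos [ 591.3 -106.4   75.8] rot [-1.7994e+02 -7.0000e-02  1.5600e+01] F [-0.4 -0.1 -1.4] gap 47.1
shift m [ 0.0008 -0.0002  0.0438] turn [-0.0011 -0.0012 -0.0034]
```

View pics/s10.png

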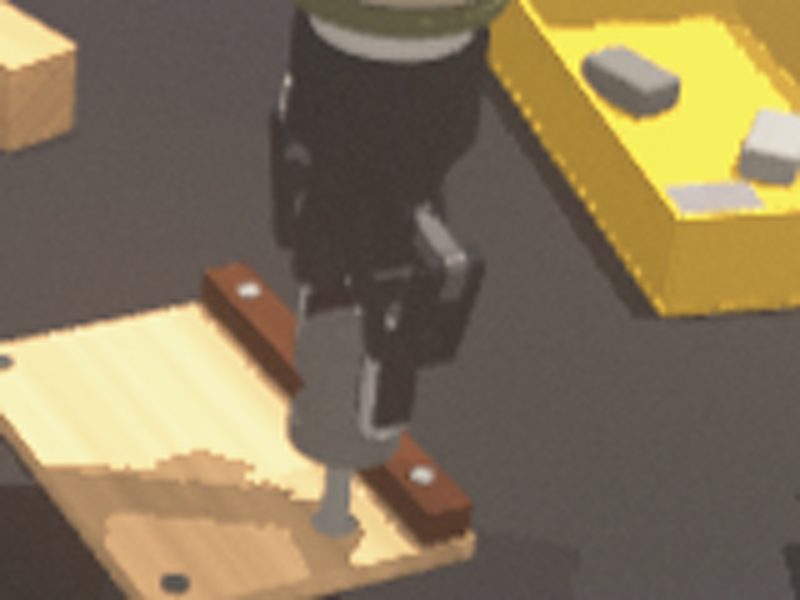

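View pics/w10.png

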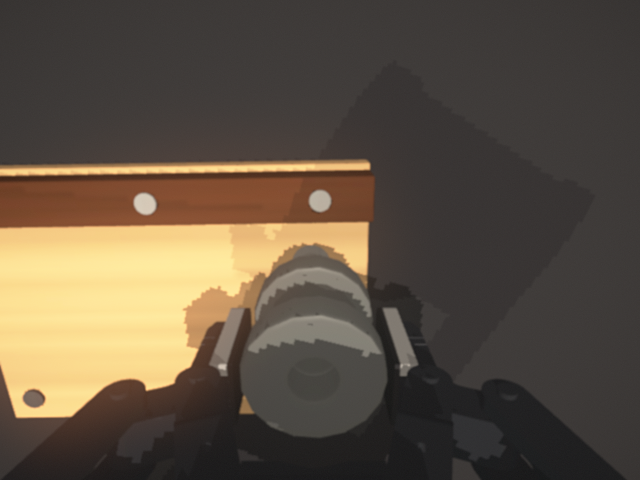

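Request:
carry_out(
  increments=[
    [[0,0,0.01],[0,0,0],1],
    [[0,0,0.012],[0,0,0],1],
    [[0,0,0.01],[0,0,0],1],
    [[0,0,0.006],[0,0,0],1],
  ],
)

```text
time: 7.9
tool_pos: [592.1, -106.4, 35.8]
tcp_rot: [-180.0, -0.2, 15.6]
ft_force: [-0.1, 0.5, 0.2]
finger_gap: 46.8
```

```bash
python3 - <<'E'
from h import *
go([592,-106,32],15.8)
E
```

```text
t 7.9 pos [ 592.1 -106.4   35.8] rot [-1.7999e+02 -1.5000e-01  1.5620e+01] F [-0.1  0.5  0.2] gap 46.8
shift m [ 0.     -0.0004  0.0038] turn [-0.0002 -0.0027 -0.0032]
```

Request:
carry_out(
  increments=[
    [[0,0,0.003],[0,-0.002,0],1],
    [[0,0,0.003],[0,0,0],1],
    [[0,0,0.001],[0,0,0],1],
  ],
)

```text
time: 8.2
tool_pos: [593.3, -106.5, 31.0]
tcp_rot: [180.0, -0.1, 15.6]
ft_force: [-1.0, 1.8, 0.7]
finger_gap: 46.7
```

Request:
carry_out(
  increments=[
    [[0,0,0],[0,0,0],0.2],
    [[0,0,0],[0,0,0],0.2],
    [[0,0,0],[0,0,0],0],
    [[0,0,0],[0,0,0],0],
    [[0,0,0],[0,0,0],0],
  ],
)

```text
time: 8.7
tool_pos: [593.8, -107.0, 31.2]
tcp_rot: [179.9, -0.1, 15.6]
ft_force: [-0.5, -0.4, -0.2]
finger_gap: 85.4
```

```bash
python3 - <<'E'
from h import *
s=r.snapshot("side"); crop(s["image"],340,160,500,280,5,"s11.png")
s=r.snapshot("wrist"); cv2.imwrite("pics/w11.png",s["image"])
go([592,-106,32],15.8)
E
```

```text
t 8.8 pos [ 593.7 -106.9   31.1] rot [ 1.7993e+02 -1.3000e-01  1.5620e+01] F [ 0.1 -0.3  0.1] gap 85.4
shift m [-0.0014 -0.0014 -0.0009] turn [ 0.0012 -0.0023 -0.0031]
```

View pics/s11.png

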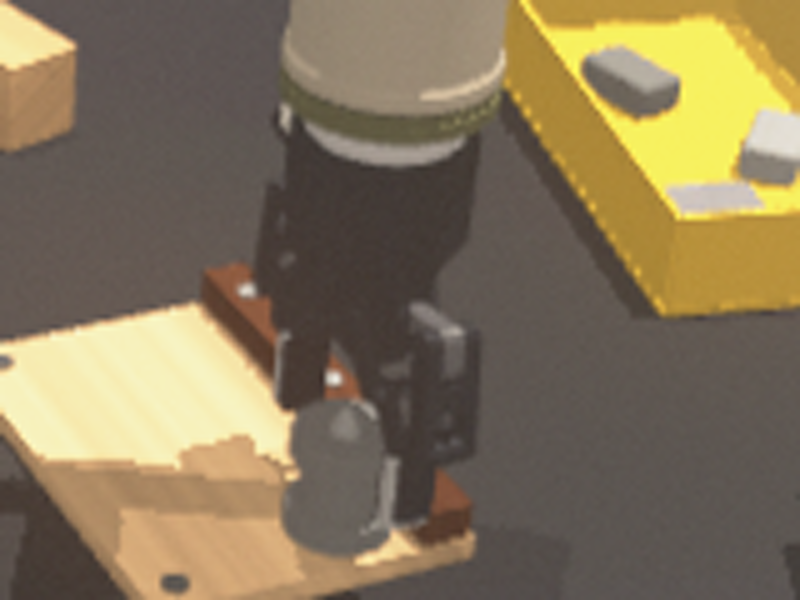

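View pics/w11.png

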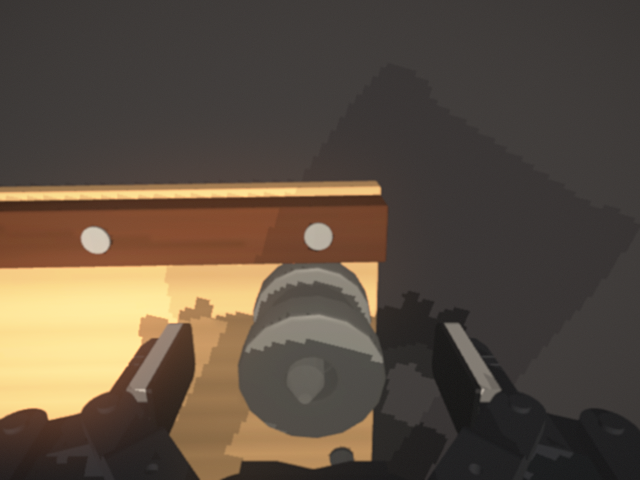

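Request:
carry_out(
  increments=[
    [[0,0,-0.03],[0,0,0],0],
    [[0,0,-0.045],[0,0,0],0],
    [[0,0,-0.045],[0,0,0],0],
    [[0,0,-0.045],[0,0,-0.1],0],
    [[0,0,0],[0,0,-0.145],0],
    [[0,0,0],[0,0,-0.145],0],
    [[0,0,0],[0,0,-0.145],0],
    [[0,0,0],[0,0,-0.145],0],
    [[0,0,0],[0,0,-0.145],0],
  ],
)

```text
time: 9.7
tool_pos: [592.4, -106.7, 202.7]
tcp_rot: [179.9, -0.0, 64.4]
ft_force: [0.3, 0.2, -0.1]
finger_gap: 85.3
```

```bash
python3 - <<'E'
from h import *
go([481.5,309,200],121.7)
E
```

```text
t 9.7 pos [ 592.4 -106.7  202.7] rot [ 1.7992e+02 -2.0000e-02  6.4360e+01] F [ 0.3  0.2 -0.1] gap 85.3
shift m [ 0.3268 -0.2799  0.0024] turn [ 1.4000e-03  4.0000e-04 -1.0007e+00]
```

Request:
carry_out(
  increments=[
    [[0,0,0],[0,0,-0.134],0],
    [[0,0,0],[0,0,-0.134],0],
    [[0.047,-0.003,0],[0,0,-0.08],0],
    [[0.047,-0.003,0],[0,0,-0.08],0],
    [[0.047,-0.003,0],[0,0,-0.08],0],
    [[0.047,-0.003,0],[0,0,-0.08],0],
    [[0.047,-0.003,0],[0,0,-0.08],0],
    [[0.047,-0.003,0],[0,0,-0.08],0],
    [[0.047,-0.003,0],[0,0,-0.08],0],
    [[0.047,-0.003,0],[0,0,-0.08],0],
    [[0.03,-0.003,0],[0,0,-0.08],0],
  ],
)

```text
time: 10.8
tool_pos: [504.9, 290.7, 201.0]
tcp_rot: [179.9, 0.2, 123.0]
ft_force: [-0.4, -0.8, -0.7]
finger_gap: 85.8
```

```bash
python3 - <<'E'
from h import *
s=r.snapshot("wrist"); cv2.imwrite("pics/w12.png",s["image"])
s=r.snapshot("side"); crop(s["image"],340,180,480,285,5,"s12.png")
go([481.5,309,100],121.7)
E
```

```text
t 10.9 pos [504.2 291.4 201. ] rot [1.7993e+02 1.2000e-01 1.2309e+02] F [-0.4  0.1 -0. ] gap 85.1
shift m [ 0.0273 -0.0095  0.1009] turn [0.0012 0.002  0.0243]
```

View pics/w12.png

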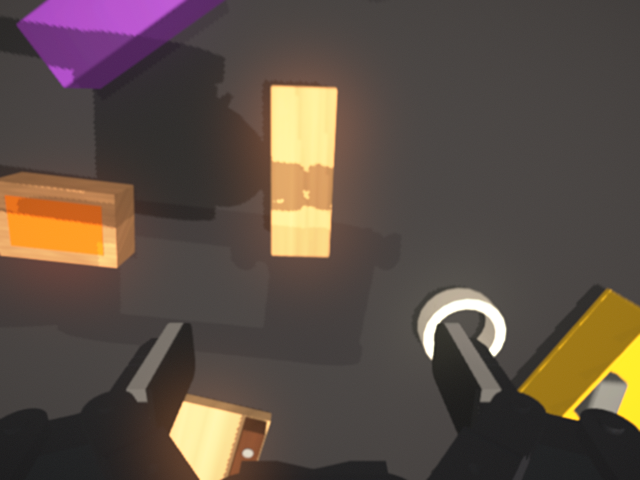

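View pics/s12.png

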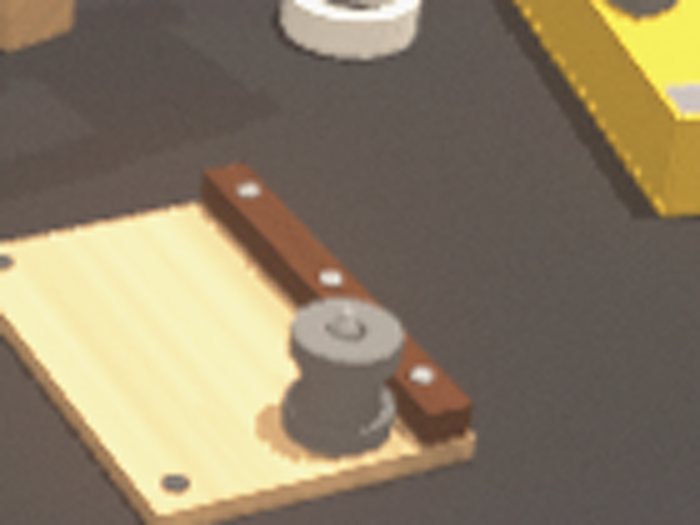

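```bash
python3 - <<'E'
from h import *
s=r.snapshot("wrist")
g=cv2.cvtColor(s["image"],cv2.COLOR_BGR2HSV)[70:275,250:360]
crop(s["image"],240,70,370,275,3,"w12a.png")
p=plane(s,[(271,86),(337,87),(330,257),(271,257)],50); print(p.round(1),p.mean(0),[np.linalg.norm(p[i]-p[i-1]).round(1) for i in range(4)])
for a,b in((0,3),(1,2)): d=p[a]-p[b]; print(np.degrees(np.arctan2(d[1],d[0]))-90)
go([p[:,0].mean(),p[:,1].mean(),100],121.7)
E
```

```text
[[432.8 351.4  50. ]
 [469.3 374.5  50. ]
 [532.2 272.6  50. ]
 [495.1 248.5  50. ]] [482.32653996 311.74968152  50.        ] [np.float64(120.4), np.float64(43.2), np.float64(119.8), np.float64(44.2)]
31.190340487379643
31.671228361624472
t 10.95 pos [505.4 289.6 201. ] rot [179.92   0.19 122.87] F [1.2 0.6 0.9] gap 85.6
shift m [ 0.0315 -0.0075  0.1009] turn [0.0013 0.0033 0.0204]
```

View pics/w12a.png

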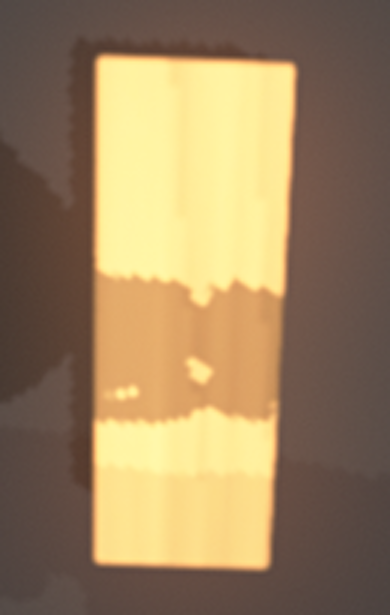

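Request:
carry_out(
  increments=[
    [[0.016,-0.004,0.03],[0,0.003,0.02],0],
    [[0.012,-0.003,0.04],[0,0,0.006],0],
    [[0.002,0,0.04],[0,0,0],0],
    [[0,0,0.01],[0,0,0],0],
  ],
)

```text
time: 11.35
tool_pos: [488.9, 309.6, 82.0]
tcp_rot: [179.4, 0.2, 120.9]
ft_force: [-1.0, -1.2, -0.4]
finger_gap: 85.5
```

```bash
python3 - <<'E'
from h import *
s=r.snapshot("wrist"); cv2.imwrite("pics/w13.png",s["image"])
go([482,310.5,23],121.4)
E
```

```text
t 11.4 pos [489.3 309.6  82.4] rot [179.38   0.18 120.87] F [-1.5 -0.8 -1. ] gap 85.3
shift m [ 0.0047 -0.0064  0.0593] turn [ 0.0108  0.0033 -0.0092]
```

View pics/w13.png

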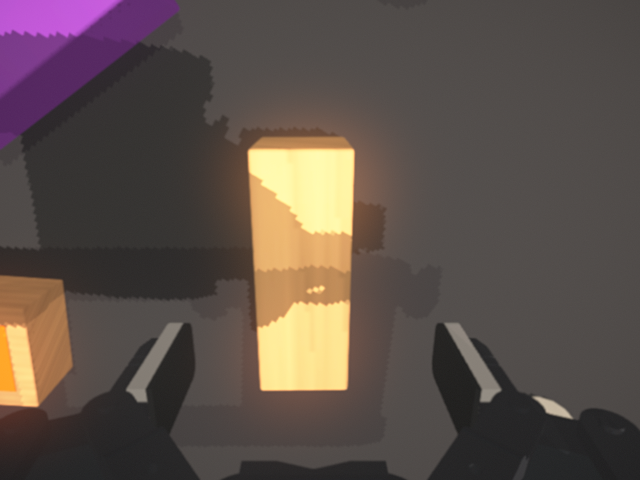

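```bash
python3 - <<'E'
from h import *
s=r.snapshot("wrist")
p=plane(s,[(249,149),(354,149),(348,390),(260,390)],50); print(p.round(1),p.mean(0),[np.linalg.norm(p[i]-p[i-1]).round(1) for i in range(4)])
for a,b in((0,3),(1,2)): d=p[a]-p[b]; print(np.degrees(np.arctan2(d[1],d[0]))-90)
go([482,310.5,23],121.4)
E
```

```text
[[434.8 350.9  50. ]
 [471.7 372.9  50. ]
 [533.6 270.9  50. ]
 [495.5 248.5  50. ]] [483.90912691 310.81438906  50.        ] [np.float64(119.0), np.float64(42.9), np.float64(119.4), np.float64(44.1)]
30.66244433446873
31.263941452264746
t 11.45 pos [490.5 310.2  85. ] rot [179.23   0.19 120.88] F [ 0.1 -1.2  0.1] gap 85.3
shift m [ 0.0048 -0.008   0.0619] turn [ 0.0135  0.0034 -0.009 ]
```

Request:
carry_out(
  increments=[
    [[0.002,-0.004,0.015],[0.012,0.003,-0.007],0],
    [[0.002,-0.002,0.02],[0,0,0],0],
    [[0.001,-0.001,0.012],[0,0,0],0],
  ],
)

```text
time: 11.75
tool_pos: [488.8, 312.1, 44.2]
tcp_rot: [179.3, 0.1, 121.1]
ft_force: [-0.2, -0.5, 0.1]
finger_gap: 85.6
```

```bash
python3 - <<'E'
from h import *
go([483,310.7,23],121.4)
E
```

```text
t 11.75 pos [488.8 312.1  44.2] rot [1.7925e+02 7.0000e-02 1.2114e+02] F [-0.2 -0.5  0.1] gap 85.6
shift m [ 0.0018 -0.006   0.0211] turn [ 0.0131  0.0013 -0.0046]
```

Request:
carry_out(
  increments=[
    [[0.001,-0.006,0.008],[0.013,0.001,-0.004],0],
    [[0.001,-0.002,0.009],[0.004,0,0],0],
    [[0,0,0.003],[0.002,0,0],0],
  ],
)

```text
time: 12.05
tool_pos: [481.5, 309.4, 24.0]
tcp_rot: [-179.6, 0.0, 121.4]
ft_force: [0.2, -0.1, 0.3]
finger_gap: 85.4
```

```bash
python3 - <<'E'
from h import *
go([483,310.7,23],121.4)
E
```

```text
t 12.05 pos [481.5 309.4  24. ] rot [-1.7964e+02  2.0000e-02  1.2135e+02] F [ 0.2 -0.1  0.3] gap 85.4
shift m [0.0004 0.0019 0.001 ] turn [-0.0062  0.0003 -0.0008]
```

Well placed. I'll close on the block.

Request:
carry_out(
  increments=[
    [[0,0.001,0.001],[-0.006,0,0],0],
    [[0,0,0],[0,0,0],1],
    [[0,0,0],[0,0,0],1],
    [[0,0,0],[0,0,0],1],
    [[0,0,0],[0,0,0],1],
    [[0,0,0],[0,0,0],1],
  ],
  newtons=40,
)

```text
time: 12.65
tool_pos: [483.5, 310.6, 24.4]
tcp_rot: [179.9, 0.0, 121.4]
ft_force: [0.0, 0.2, -1.9]
finger_gap: 43.6
```

```bash
python3 - <<'E'
from h import *
go([483,310.7,23],121.4)
E
```

```text
t 12.65 pos [483.5 310.6  24.4] rot [1.7987e+02 3.0000e-02 1.2137e+02] F [ 0.   0.2 -1.9] gap 43.6
shift m [ 0.0004 -0.0004  0.0014] turn [ 0.0023  0.0005 -0.0006]
```

Request:
carry_out(
  increments=[
    [[0,0,-0.02],[0.002,0,0],1],
    [[0,0,-0.03],[0,0,0],1],
    [[0,0,-0.035],[0,0,0],1],
    [[0,0,-0.03],[0,0,0],1],
  ],
)

```text
time: 13.05
tool_pos: [478.2, 307.8, 134.8]
tcp_rot: [-179.1, -0.0, 121.4]
ft_force: [-0.3, 0.6, -1.2]
finger_gap: 43.3
```

```bash
python3 - <<'E'
from h import *
s=r.snapshot("side"); crop(s["image"],240,90,480,270,3,"s14.png")
s=r.snapshot("wrist"); cv2.imwrite("pics/w14.png",s["image"])
go([557,-12,130],105.6)
E
```

```text
t 13.15 pos [481.2 309.4 138.9] rot [-179.64    0.    121.37] F [ 1.7  1.  -2. ] gap 42.9
shift m [-0.3139 -0.1025  0.0095] turn [-0.0063  0.0009  0.2752]
```

View pics/s14.png

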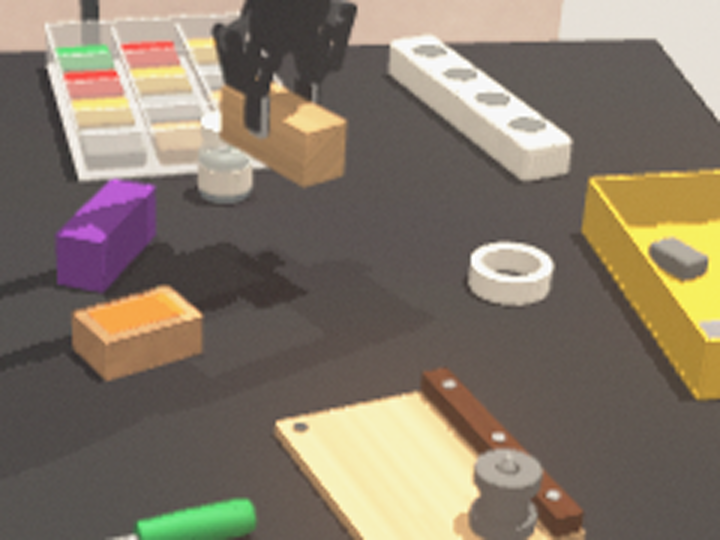

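View pics/w14.png

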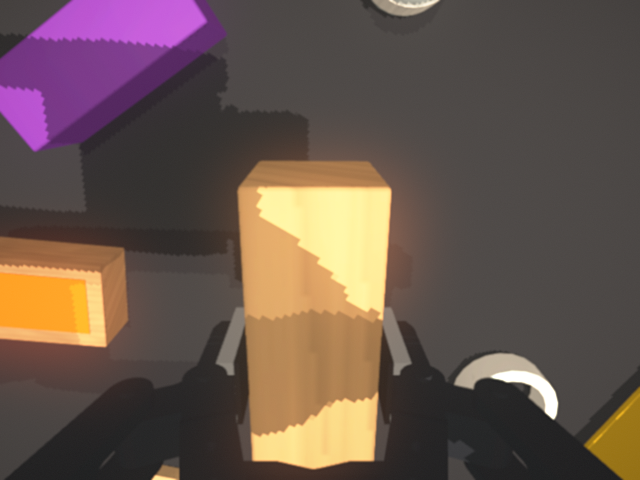

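Request:
carry_out(
  increments=[
    [[-0.03,-0.01,0],[-0.006,0,0],1],
    [[-0.039,-0.013,0],[0,0,0],1],
    [[-0.039,-0.013,0],[0,0,0],1],
    [[-0.039,-0.013,0],[0,0,0],1],
    [[-0.039,-0.013,0],[0,0,0],1],
    [[-0.039,-0.013,0],[0,0,0],1],
    [[-0.039,-0.013,0],[0,0,0],1],
    [[-0.03,-0.01,0],[0,0,0],1],
    [[-0.01,-0.004,0],[0,0,0.1],1],
    [[0,0,0],[0,0,0.1],1],
    [[0,0,0],[0,0,0.075],1],
  ],
)

```text
time: 14.25
tool_pos: [548.6, -15.6, 124.2]
tcp_rot: [-179.3, -0.2, 105.2]
ft_force: [-0.2, -0.1, -1.8]
finger_gap: 43.3
```

```bash
python3 - <<'E'
from h import *
s=r.snapshot("side"); crop(s["image"],300,120,500,270,4,"s15.png")
s=r.snapshot("wrist"); cv2.imwrite("pics/w15.png",s["image"])
go([557,-12,80],105.6)
E
```

```text
t 14.35 pos [548.3 -15.1 124.1] rot [-179.28   -0.24  105.44] F [ 0.2 -0.1 -1.7] gap 43.2
shift m [0.0005 0.0097 0.044 ] turn [-0.0126 -0.0042 -0.0028]
```

View pics/s15.png

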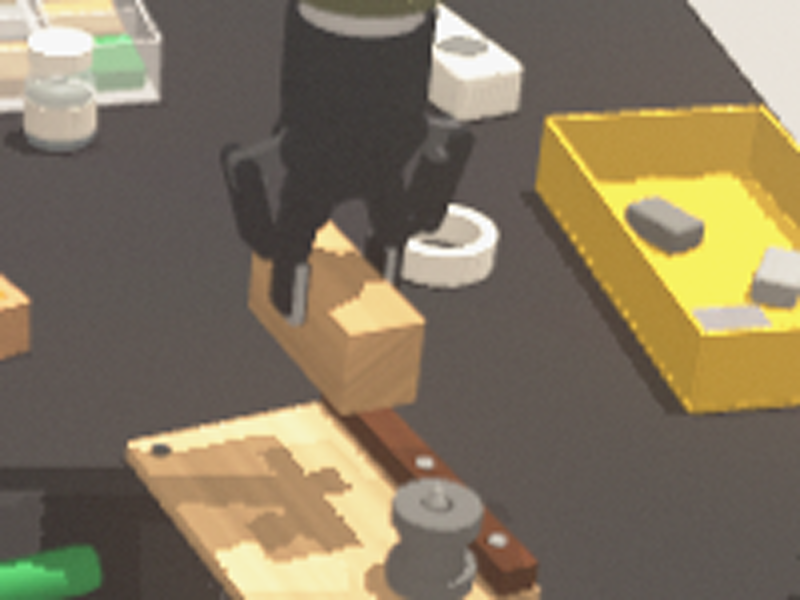

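View pics/w15.png

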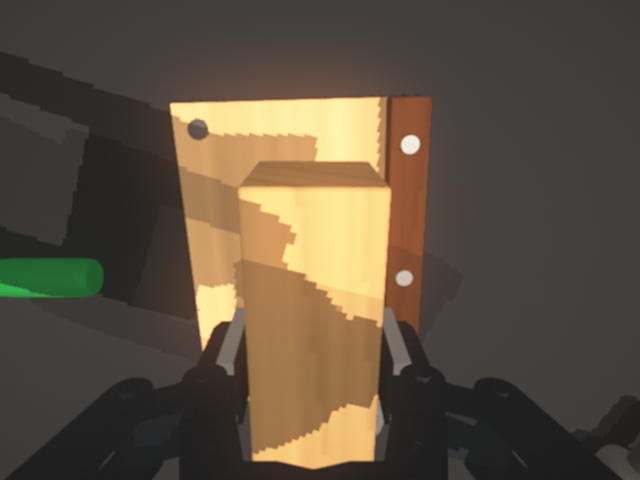

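```bash
python3 - <<'E'
from h import *
s=r.snapshot("wrist"); st=r.sense(); p=st["tool_pos"]; R=Ro.from_euler("xyz",st["tcp_rot"],degrees=True)
q=plane(s,[(431,97),(418,325),(389,97),(410,144),(404,278)],30); e=plane(s,[(171,103),(198,310)],12)
print(q.round(1),e.round(1))
for a in(q[:2],q[3:],e): d=a[0]-a[1]; print(np.degrees(np.arctan2(d[1],d[0]))-90)
print("tool frame", R.inv().apply(q-p).round(1),R.inv().apply(e-p).round(1))
zt=p[2]-24.4+50; b=plane(s,[(240,187),(390,187)],zt); print(R.inv().apply(b-p).round(1))
go([557,-12,80],105.6)
E
```

```text
[[585.4  81.9  30. ]
 [626.1 -49.6  30. ]
 [564.   76.   30. ]
 [583.   55.8  30. ]
 [606.7 -21.1  30. ]] [[446.6  40.   12. ]
 [485.9 -88.3  12. ]]
17.210450864180885
17.118250849089677
17.01304182096385
tool frame [[ 82.8  62.7  94.1]
 [-54.7  66.5  93.5]
 [ 82.9  40.5  94.4]
 [ 58.4  53.4  94.1]
 [-22.1  55.5  93.7]] [[ 79.8 -82.  113.8]
 [-54.4 -78.8 113.2]]
[[ 59.9 -20.5 -25.1]
 [ 59.9  21.7 -25.6]]
t 14.4 pos [548.5 -14.8 124.5] rot [-179.31   -0.24  105.63] F [-0.1  0.6 -1.9] gap 43.3
shift m [0.0002 0.0095 0.0444] turn [-0.0121 -0.0041  0.0005]
```

Request:
carry_out(
  increments=[
    [[0,0.003,0.015],[-0.012,-0.004,-0.007],1],
    [[0,0.003,0.02],[-0.002,0,0],1],
    [[0,0.001,0.02],[0,0,0],1],
    [[0,0.001,0.015],[0,0,0],1],
  ],
)

```text
time: 14.8
tool_pos: [558.2, -11.4, 53.7]
tcp_rot: [179.6, 0.1, 106.8]
ft_force: [-0.5, 0.6, -1.4]
finger_gap: 43.4
```

```bash
python3 - <<'E'
from h import *
s=r.snapshot("side"); crop(s["image"],300,120,500,270,4,"s16.png")
s=r.snapshot("wrist"); cv2.imwrite("pics/w16.png",s["image"])
go([557,-12,38],106)
E
```

```text
t 14.9 pos [556.6 -11.3  52.3] rot [1.7980e+02 1.0000e-02 1.0672e+02] F [-1.1 -0.4 -0.6] gap 43.3
shift m [-0.0008  0.0002  0.0143] turn [0.0035 0.0002 0.0125]
```

View pics/s16.png

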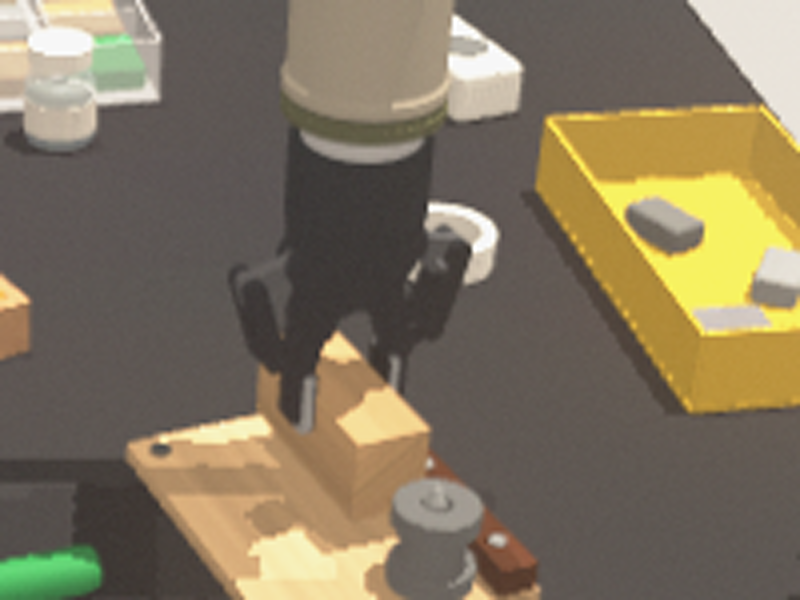

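View pics/w16.png

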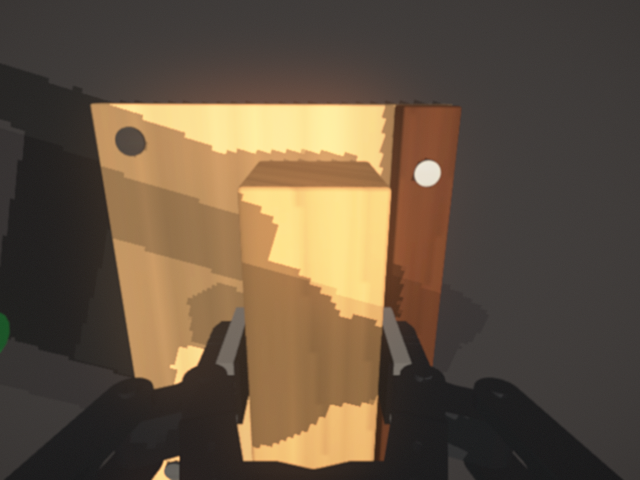

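Request:
carry_out(
  increments=[
    [[0,0,0.008],[0.003,0,0],1],
    [[0,0,0.005],[0,0,0],1],
    [[0,0,0.003],[0,0,0],1],
  ],
)

```text
time: 15.2
tool_pos: [558.1, -11.2, 37.3]
tcp_rot: [179.8, 0.1, 106.8]
ft_force: [0.1, 0.7, -2.0]
finger_gap: 43.3
```

```bash
python3 - <<'E'
from h import *
go([572,-25,36],106.5)
E
```

```text
t 15.2 pos [558.1 -11.2  37.3] rot [1.7984e+02 8.0000e-02 1.0684e+02] F [ 0.1  0.7 -2. ] gap 43.3
shift m [-0.0172  0.0093  0.0013] turn [0.0028 0.0014 0.0059]
```

Request:
carry_out(
  increments=[
    [[0,0,0.002],[0.002,0,0.002],1],
    [[0,0,0.002],[0,0,0],1],
    [[0,0,0.001],[0,0,0],1],
  ],
)

```text
time: 15.5
tool_pos: [560.6, -11.4, 36.4]
tcp_rot: [179.7, 0.2, 106.7]
ft_force: [-0.5, 0.5, -2.7]
finger_gap: 43.1
```

```bash
python3 - <<'E'
from h import *
go([572,-25,36],106.5)
E
```

```text
t 15.5 pos [560.6 -11.4  36.4] rot [1.7973e+02 1.7000e-01 1.0673e+02] F [-0.5  0.5 -2.7] gap 43.1
shift m [-0.0163  0.007   0.0005] turn [0.0047 0.0029 0.0041]
```

Request:
carry_out(
  increments=[
    [[-0.003,0.002,0.002],[0.005,0.003,0.002],1],
    [[-0.004,0.001,0.002],[0.001,0,0],1],
    [[-0.003,0.001,0.001],[0,0,0],1],
  ],
)

```text
time: 15.8
tool_pos: [570.7, -19.1, 36.2]
tcp_rot: [179.7, 0.0, 106.7]
ft_force: [-9.7, 3.0, 4.5]
finger_gap: 43.5
```

```bash
python3 - <<'E'
from h import *
s=r.snapshot("side"); crop(s["image"],340,170,460,260,6,"s17.png")
s=r.snapshot("wrist"); cv2.imwrite("pics/w17.png",s["image"])
go([572,-25,36],106.5)
E
```

```text
t 15.9 pos [570.7 -19.4  36.2] rot [1.7975e+02 5.0000e-02 1.0666e+02] F [-1.4 -0.2  5.1] gap 43.5
shift m [-0.0057 -0.0004  0.0002] turn [0.0043 0.0009 0.0027]
```

View pics/s17.png

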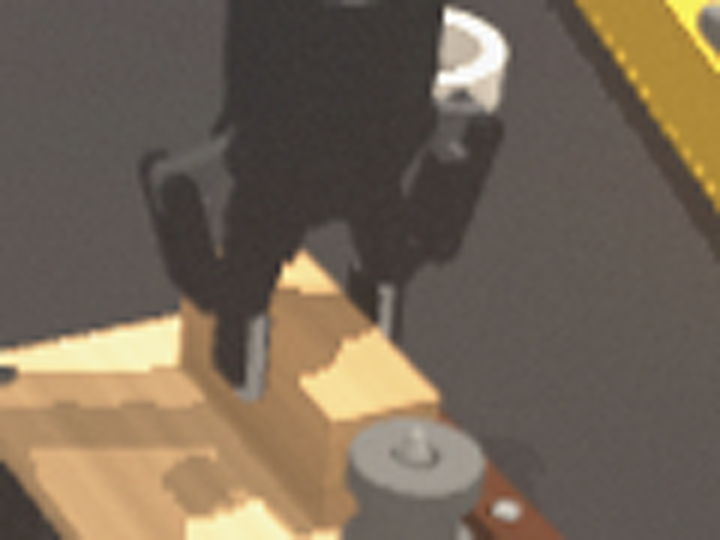

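View pics/w17.png

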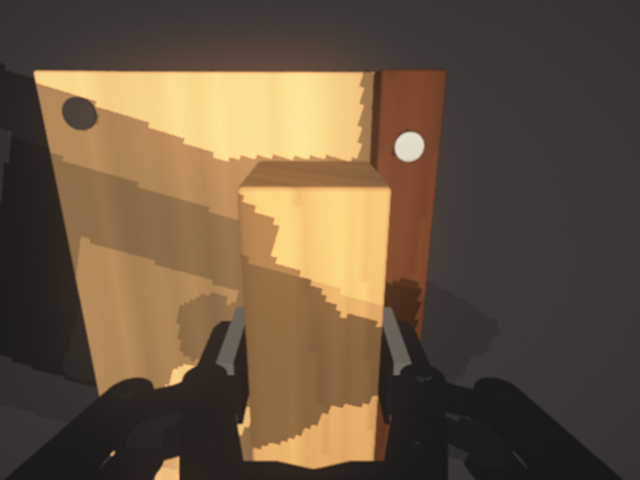

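Request:
carry_out(
  increments=[
    [[-0.002,0.001,0],[0.003,0,0],1],
    [[-0.002,0.001,0],[0,0,0],1],
    [[-0.002,0.001,0],[0,0,0],1],
  ],
)

```text
time: 16.2
tool_pos: [572.0, -23.0, 36.3]
tcp_rot: [-179.7, -0.2, 106.8]
ft_force: [-8.5, 4.6, 8.5]
finger_gap: 42.6
```

```bash
python3 - <<'E'
from h import *
go([572,-25,36],106.5)
E
```

```text
t 16.2 pos [572.  -23.   36.3] rot [-179.65   -0.2   106.77] F [-8.5  4.6  8.5] gap 42.6
shift m [-0.0019 -0.0006  0.0003] turn [-0.0061 -0.0035  0.0047]
```

Request:
carry_out(
  increments=[
    [[-0.003,0.001,0],[-0.003,0,0],1],
    [[-0.003,0.0015,0],[0,0,0],1],
    [[-0.003,0.0015,0],[0,0,0],1],
  ],
)

```text
time: 16.5
tool_pos: [572.5, -24.6, 36.3]
tcp_rot: [-179.2, -1.0, 106.8]
ft_force: [-15.7, 12.4, 15.4]
finger_gap: 43.6
```

```bash
cat >> h.py <<'E'
def jf(yaw=16.2):
    F=np.array(r.sense()["ft_force"]); a=np.radians(yaw); print("jig Fx %.1f Fy %.1f Fz %.1f"%(F[:2]@[np.cos(a),np.sin(a)],F[:2]@[-np.sin(a),np.cos(a)],F[2]))
E
python3 - <<'E'
from h import *
go([572,-25,36],106.5); jf()
s=r.snapshot("side"); crop(s["image"],340,170,460,260,6,"s18.png"); jf()
s=r.snapshot("wrist"); cv2.imwrite("pics/w18.png",s["image"])
go([572,-25,36],106.5); jf()
E
```

```text
t 16.5 pos [572.5 -24.6  36.3] rot [-179.2    -0.96  106.83] F [-15.7  12.4  15.4] gap 43.6
shift m [-0.0002 -0.0006  0.0003] turn [-0.014  -0.0167  0.0059]
jig Fx -11.6 Fy 16.3 Fz 15.4
jig Fx -12.7 Fy 17.6 Fz 15.4
t 16.6 pos [572.5 -24.6  36.4] rot [-179.2    -0.96  106.83] F [-15.9  12.9  15.1] gap 43.0
shift m [-0.0002 -0.0006  0.0004] turn [-0.0141 -0.0167  0.0059]
jig Fx -11.7 Fy 16.8 Fz 15.1
```

View pics/s18.png

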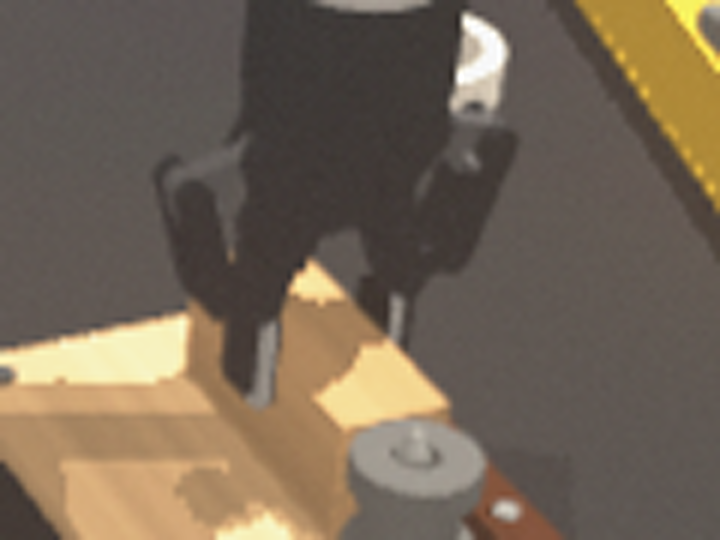

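View pics/w18.png

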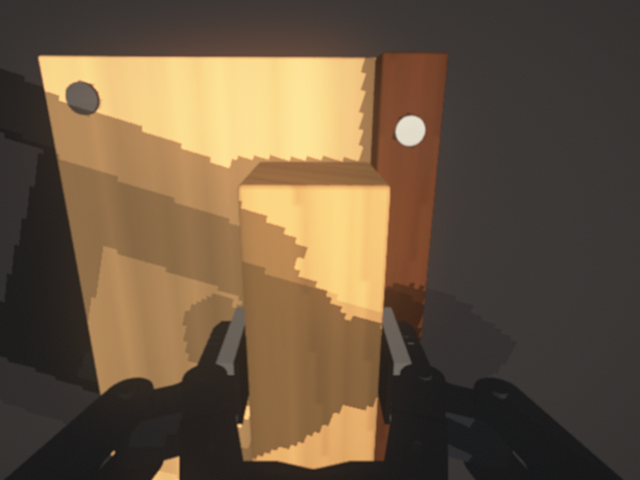

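Request:
carry_out(
  increments=[
    [[-0.002,0.001,0],[-0.012,-0.014,0],1],
    [[-0.002,0.001,0],[-0.006,-0.008,0],1],
    [[-0.002,0.001,0],[-0.003,-0.004,0],1],
  ],
)

```text
time: 16.9
tool_pos: [572.4, -24.8, 36.1]
tcp_rot: [-179.9, -0.0, 106.8]
ft_force: [-9.2, 8.3, 9.9]
finger_gap: 43.2
```

```bash
python3 - <<'E'
from h import *
go([572,-25,36],106.5); jf()
s=r.snapshot("side"); crop(s["image"],340,170,460,260,6,"s19.png"); jf()
cv2.imwrite("pics/w19.png",r.snapshot("wrist")["image"]); jf()
E
```

```text
t 16.9 pos [572.4 -24.8  36.1] rot [-1.7995e+02 -2.0000e-02  1.0685e+02] F [-9.2  8.3  9.9] gap 43.2
shift m [-0.0001 -0.0005  0.0001] turn [-0.0009 -0.0003  0.0061]
jig Fx -6.6 Fy 10.5 Fz 9.9
jig Fx -7.0 Fy 10.0 Fz 8.3
jig Fx -7.1 Fy 10.2 Fz 9.3
```

Request:
carry_out(
  increments=[
    [[-0.003,0.002,0],[-0.003,-0.004,0],1],
    [[-0.003,0.002,0],[-0.003,-0.004,0],1],
  ],
)

```text
time: 17.2
tool_pos: [572.5, -24.7, 36.1]
tcp_rot: [-179.7, -0.2, 106.8]
ft_force: [-17.4, 10.8, 18.2]
finger_gap: 43.1
```

```bash
python3 - <<'E'
from h import *
go([572,-25,36],106.5); jf()
s=r.snapshot("side"); a=s["image"]; crop(a,340,170,460,260,6,"s20.png"); cv2.imwrite("pics/s20f.png",a)
for _ in range(8): r.snapshot("wrist"); jf()
go([572,-25,36],106.5)
E
```

```text
t 17.2 pos [572.5 -24.7  36.1] rot [-179.71   -0.2   106.85] F [-17.4  10.8  18.2] gap 43.1
shift m [-0.0001 -0.0005  0.0001] turn [-0.005  -0.0034  0.0061]
jig Fx -13.7 Fy 15.2 Fz 18.2
jig Fx -13.3 Fy 16.6 Fz 16.4
jig Fx -14.1 Fy 15.6 Fz 17.0
jig Fx -13.8 Fy 15.8 Fz 17.0
jig Fx -14.0 Fy 15.3 Fz 17.1
jig Fx -14.2 Fy 15.2 Fz 16.6
jig Fx -14.4 Fy 15.4 Fz 16.7
jig Fx -14.0 Fy 14.2 Fz 17.7
jig Fx -14.4 Fy 14.1 Fz 16.3
t 17.65 pos [572.5 -24.8  36.1] rot [-179.72   -0.19  106.85] F [-17.8   9.5  16.3] gap 43.4
shift m [-0.0001 -0.0005  0.0001] turn [-0.0049 -0.0033  0.0061]
```

View pics/s20.png

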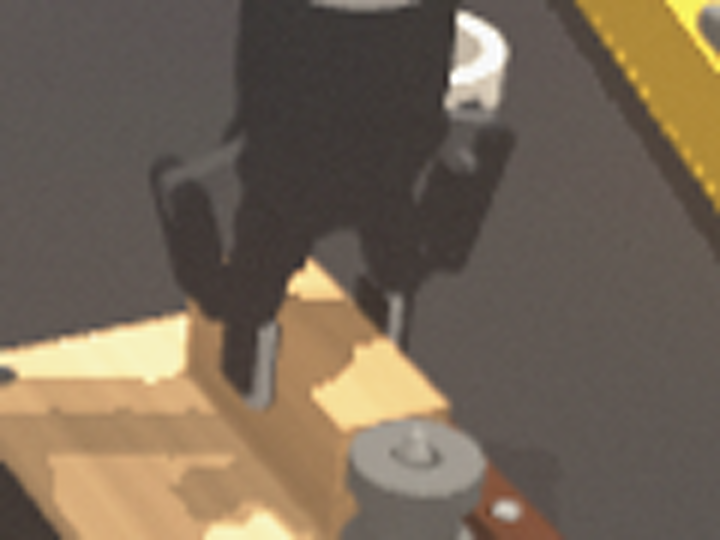

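View pics/s20f.png

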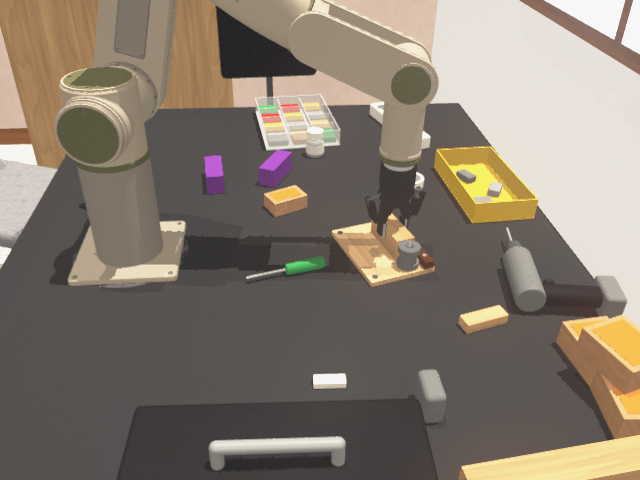

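```bash
python3 - <<'E'
from h import *
s=r.snapshot("wrist"); jf(); cv2.imwrite("pics/w21.png",s["image"])
E
```

```text
jig Fx -14.3 Fy 15.0 Fz 16.8
```

View pics/w21.png

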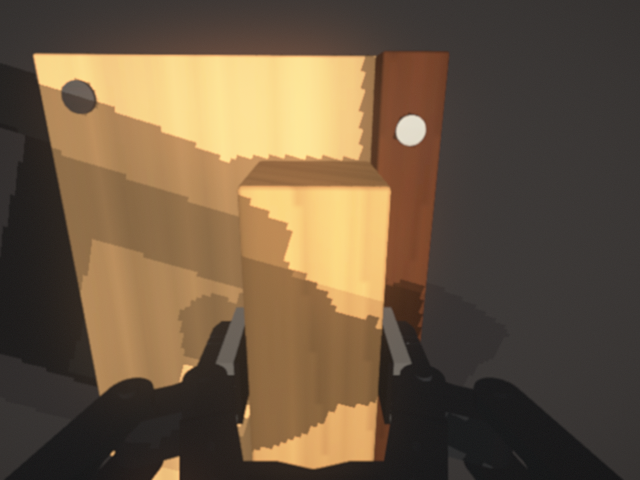

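```bash
python3 - <<'E'
from h import *
s=r.snapshot("wrist")
an=lambda a:np.degrees(np.arctan2(*(a[0]-a[1])[[1,0]]))
print("board far edge",an(plane(s,[(34,55),(362,56)],12)),"fence edge",an(plane(s,[(447,53),(431,250)],30))-90,"board left",an(plane(s,[(34,55),(88,330)],12))-90)
print("block far top",an(plane(s,[(240,187),(390,186)],62)),"R",an(plane(s,[(390,187),(380,400)],62))-90,"L",an(plane(s,[(240,187),(248,430)],62))-90)
jf()
E
```

```text
board far edge -163.17183625243536 fence edge 17.782959022219288 board left 16.65921528394786
block far top -162.69222758622777 R 17.573927614230954 L 15.528310644222145
jig Fx -13.5 Fy 15.5 Fz 17.3
```

The block and jig edges are parallel to within about 0.5° in the same view, and the push is steady. I'm handing in.

```bash
python3 - <<'E'
from h import *
print(r.hand_in()); jf()
E
```

```text
the job is handed in; nothing more can be done
None
the job is handed in; nothing more can be done
```

I put the spool on the spindle, lowered it to the board and let go. I then laid the block on the board, slid it into the corner, and handed in at about 18 s while still gripping and pushing it there. The hand-in gave no verdict.

**Last checks before hand-in:**
- **Push:** the wrist force held steady at about 14 N toward the fence, 15 N toward the spool and 17 N down, and the tool was level to about 0.3°. After allowing for friction, both stops should be well above 1.5 N. The wrist sensor gives only the total force, so I could not read each stop separately.
- **Block position:** the hand was about 1 mm from where the block's centre should be when seated. In the wrist view the block looked parallel to the jig to within about 0.5°, though single edges varied by 1–2°.
- **Spool:** the side view shows it standing upright and fully down, with the spindle tip showing in its hole.
- **Bystanders:** the screw box and offcut look unmoved in the last full side view. The tape roll was mostly hidden behind the gripper, but nothing came near it.

**What disagreed:** the jig's yaw came out at 15–16° from the top camera and 16–17° from the wrist camera. I relied on comparing the block and board in the same wrist picture and on contact with the fence.

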